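# Press the pin home in a suitcase lock with the hand-pumped press

### The job

Every broken lock piece lying on the slide rail and on the desk in front of it belongs in the steel scrap bin, so that the rail is clear and the desk tidy. Run the carriage with the suitcase lock right in to its stop under the ram, shut the release valve and pump the sprung lever with full strokes until it goes stiff and the steel pin is pressed home in the lock; then open the valve so that the ram goes right up, leave it open, and draw the carriage back out to its loading stop. Leave the good parts and tools on the desk where they lie.

Things in the scene. Friction and masses are not known exactly. Their poses are not given: they have to be found in the camera images.
- press: Fixed press station. Origin on the desk below the ram; own +y runs along the slide rail to its loading (left) end, own -x to the robot. Way: 90 mm wide, top 20 mm above the desk, y -78 to 502 mm. Grey C-frame over its right end: arm y +-36, x -45 to 130 mm, 125 to 205 mm above the desk, 70 mm cylinder on it up to 300 mm, column behind. Pump and valve to the right (-y).
- carriage (a joint): Carriage on the rail, carrying the lock: steel plate 80 x 210 mm, top 37 mm above the desk. Slide in m: 0 = at the loading stop (left), 0.32 = at the stop under the ram (pin below the ram); grows along the station's -y. About 2 kg with the lock, friction about 3 N, stays put. Scrap on the way ahead of it (leading edge 50 mm ahead of the pin) jams it short of the stop.
- carriage_knob (a point): Centre of the black upright knob on the carriage, 28 mm diameter, 32 mm high, centre 84 mm above the desk, on a thin post 135 mm behind the pin (+y of the station); axes as the station's. Take it from above to push or pull the carriage.
- pin_top (a point): Centre of the top face of the steel pin (12 mm diameter) that stands proud in the middle of the silver lock body (48 x 84 mm) bolted on the carriage. The lock's depth in its nest, and so its height (top 58 to 71 mm above the desk), differs from start to start.
- pin (a joint): How far the pin is pressed into the lock, m: 0 = 12.5 mm proud, 0.012 = home on its shoulder (0.5 mm proud, as good as flush). Starts between 0 and 0.005. It takes about 55 N, which only the press should give, and stays where it is pressed.
- ram (a joint): Travel of the press ram downwards in m: 0 = right up (its 18 mm nose 98 mm above the desk). With the valve shut each full lever stroke sends it about 8 mm down, and it keeps that between strokes. The pin is home with the ram 27 to 40 mm down (it may creep back up to 8 mm between strokes then). With the valve open it springs right up by itself.
- lever (a joint): Sprung pump lever, rad: 0 = up (it springs back there), 0.6 = down. A full stroke: push to 0.55 or more, let it return below 0.05; a shorter one may gain nothing. Push at its end: 4 to 10 N with the ram free, up to 14 N while the pin goes in; with the pin home it goes stiff (over 16 N) short of the bottom. With the valve open the ram does not move.
- lever_grip (a point): Middle of the black cross-bar (26 mm diameter, 70 mm long, along the station's y) at the lever's end, to be pushed down from above; 250 mm from the hinge towards the robot. It swings about lever_hinge from 0.3 rad above level (lever 0, 204 mm above the desk) to 0.3 rad below (lever 0.6, 56 mm).
- lever_hinge (a point): The lever's hinge axis (along the station's y), 130 mm above the desk.
- valve (a joint): Release valve in rad: 0 = fully open, 1.3 = fully shut; it grows clockwise seen from above. It holds pressure above about 1.1 and lets go below about 0.4. It stays where it is left (turning takes about 0.1 N m). Starts between 0 and 0.35, open.
- valve_handle (a point): Centre of the bar handle of the release valve, turning about a vertical axis through this point: 12 mm thick (own x), 56 mm long (own y), 26 mm high, centre 123 mm above the desk. Its axes turn with it.
- scrap_bin: Open scrap bin of dark sheet steel, fixed, 130 mm (x) x 170 mm (y) outside, 65 mm high, walls 3 mm. Origin: centre of its underside.
- scrap_corner_mid (a point): Broken lock-case corner, L-shaped, dull zinc, 22 x 34 mm, 20 mm high, first found on the rail's way. The point is its centre, half-way up; own x across the narrow side, own y along the long side. 35 to 70 g. Absent in some starts.
- scrap_bolt_mid (a point): Broken-off lock bolt, dark steel block with a round stub, 18 x 34 mm, 20 mm high, first found on the rail's way. The point is its centre, half-way up; own x across the narrow side, own y along the long side. 35 to 70 g. Absent in some starts.
- scrap_hinge_mid (a point): Broken hinge knuckle, dull zinc, foot 22 x 30 mm and 6 mm thick with a 16 x 24 mm body, 20 mm high in all, first found on the rail's way. The point is its centre, half-way up; own x across the narrow side, own y along the long side. 35 to 70 g. Absent in some starts.
- scrap_tee_mid (a point): Broken T-shaped bracket, dull zinc, 24 x 34 mm, 20 mm high, first found on the desk in front of the rail. The point is its centre, half-way up; own x across the narrow side, own y along the long side. 35 to 70 g. Absent in some starts.
- scrap_plug_mid (a point): Cracked lock-cylinder block, pale zinc with a brass disc on top, 20 x 32 mm, 20 mm high, first found on the desk in front of the rail. The point is its centre, half-way up; own x across the narrow side, own y along the long side. 35 to 70 g. Absent in some starts.
- pry_bar: Black iron pry bar, 270 mm long, lying near the robot; not part of the job. Origin: underside, middle.
- luggage_wheel: Blue nylon luggage wheel, 60 mm diameter, 24 mm high, lying behind the rail; not part of the job. Origin: underside centre.
- cam_plate_1: Brass cam plate, 28 x 55 mm, 4 mm thick, lying in front of the valve; good part, not scrap. Origin: underside.
- cam_plate_2: Brass cam plate like the other, lying behind the rail; good part, not scrap. Origin: underside.
- screwdriver: Black-handled screwdriver, 200 mm, lying left of the bin; not part of the job. Origin: underside, middle.
- padlock: Small brass padlock, 36 x 70 mm, 18 mm high, lying behind the rail; a good one, not scrap. Origin: underside.
- oil_bottle: White oil bottle, 44 mm diameter, 120 mm high, standing behind the rail; not part of the job. Origin: underside centre.

How it is judged:
On the way, in this order (a step that is already met when the one before it is completed fails the run):
1. the carriage is run in to its stop under the ram (value of joint carriage above 0.316 m), for 0.3 s.
2. the ram has pressed the pin home, the carriage still at its stop (value of joint pin above 0.0105 m and value of joint ram above 0.02 m and value of joint carriage above 0.314 m), for 0.2 s.
3. the valve is opened and the ram has gone right up (value of joint ram below 0.003 m and value of joint valve below 0.4 rad), for 0.2 s.
4. the carriage is drawn back to its loading stop (value of joint carriage below 0.006 m), for 0.2 s.
At the end, for the whole second after the job is handed in: Every broken piece that is present lies inside the scrap bin, below its rim; the pin is within 1.5 mm of home, the ram right up (within 3 mm), the valve open (below 0.4 rad), the lever up, and the carriage back within 8 mm of its loading stop (all of step 3 and value of joint pin above 0.0105 m and value of joint carriage below 0.008 m and value of joint lever below 0.06 rad and x of scrap_corner_mid in the frame of scrap_bin between -0.065 and 0.065 m and y of scrap_corner_mid in the frame of scrap_bin between -0.085 and 0.085 m and z of each of scrap_corner_mid, scrap_bolt_mid, scrap_hinge_mid, scrap_tee_mid, scrap_plug_mid in the frame of scrap_bin below 0.062 m and x of scrap_bolt_mid in the frame of scrap_bin between -0.065 and 0.065 m and y of scrap_bolt_mid in the frame of scrap_bin between -0.085 and 0.085 m and x of scrap_hinge_mid in the frame of scrap_bin between -0.065 and 0.065 m and y of scrap_hinge_mid in the frame of scrap_bin between -0.085 and 0.085 m and x of scrap_tee_mid in the frame of scrap_bin between -0.065 and 0.065 m and y of scrap_tee_mid in the frame of scrap_bin between -0.085 and 0.085 m and x of scrap_plug_mid in the frame of scrap_bin between -0.065 and 0.065 m and y of scrap_plug_mid in the frame of scrap_bin between -0.085 and 0.085 m); the robot touches nothing.
It fails at once if a good part or tool on the desk is moved more than 3 cm (distance of any of pry_bar, luggage_wheel, cam_plate_1, cam_plate_2, screwdriver, padlock, oil_bottle from where it was at the start of the episode above 0.03 m).
Of scrap_corner, scrap_bolt, scrap_hinge, scrap_tee, scrap_plug only 2 to 4 are there at a start; the rules pass over those that are not, and their reading is None.
At some moment in a run one of scrap_corner, scrap_bolt, scrap_hinge, scrap_tee, scrap_plug may be knocked a few centimetres aside while the robot is not near it.
Once in a run the grip may slacken for a moment while it holds something.
It also fails if it takes over 210 s, if anything falls off the work surface, if the arm or the gripper's body presses on something with over 40 N, if the wrist force passes 120 N, or if a joint passes its speed limit or range.

### The arm

A 7-joint arm with a two-finger parallel gripper is mounted at the origin on the work surface. World frame = base frame: x ahead of the robot, y to its left, z up, the work surface at z = 0. Lengths are in m, angles in rad, forces in N, time in s.
With the tool pointing down it reaches from about 0.425 to 0.925 m from the base axis. Payload 6.8 kg.
Tool frame: the origin (TCP) lies at the very end of the fingers, on their centre line; the grasp point (between the pads) lies 19 mm behind it; z points along the fingers, y is the line along which they close (so a half turn about z gives the same grasp; the last joint's range is limited). The gripper opens to 85 mm and grips with 20 to 120 N. Pads are 22 mm wide; open, the fingers measure 114 mm over their backs; the gripper's body (76 mm by 85 mm) begins 54 mm behind the grasp point. The pads swing forward as they close: fully open they stand 13 mm farther back than shut.
Start: joints at [-1.212, 0.477, 0.022, 1.555, -0.011, 1.109, -0.083], TCP at [0.304, 0.603, 0.231] pointing down, gripper open.
Joint ranges: [-2.96, 2.96], [-0.34, 2.1], [-1.41, 1.46], [0.24, 2.44], [-1.37, 4.51], [0.17, 1.92], [-2.96, 2.96]. Speed limits (rad/s): [2.39, 2.39, 3.14, 3.14, 3.14, 3.14, 3.14].

### API

Orientations are given as a rotation vector (axis times angle).
In Python, from bench import monitor, optics, r gives the robot as it stands.
- The arm moves only by the shell command python3 -m crank 'ROWS' [OPENING] [FORCE]. ROWS is JSON, a list of rows, each a list of 2 entries, a list of its own where there are three numbers: the shift along the tool's x, y, z in cm, then the turn, a rotation vector about the tool's x, y, z in rad. A call has 1 to 5 rows; each row shifts and turns the commanded pose from where the row before left it, along the tool's axes as they then stand; what a row does not reach is not made up. A row lasts 1/10 s, in which the tool goes at most 50 mm and 8.59 degrees, less where a joint would pass 70% of its speed; a pose out of reach is approached as far as the arm can. A call is refused whole if a number of a shift passes 5 or a number of a turn 0.15, either way. A call with a gripper value outside its range is refused whole. OPENING is the finger opening in cm, from 0 to 8.54, set as the call begins (- or left out, the last holds). The fingers move at their own pace and stop on an object; FORCE is the grip in N (left out, the last holds). Time passes only in rows, so rows that do not move let the fingers close. It gives the time, the measured TCP pose, the force, the opening and the grip force at its end, in the units of the state.
- monitor.get_obs(): the state, without advancing time (a new reading comes with each control period).
- optics.grab_frame(name): name is "scene" or "top" or "wrist"; returns (picture, depth): 384x512x3 uint8, red, green, blue; 384x512 float32, m along the optical axis (not along the pixel's ray), 0 where there is no reading.
- optics.camera_model(name): a dict with "vertical_fov" (degrees; the focal length in pixels is half the picture's height over the tangent of half this angle, whatever the lens; pixels are square), "cx", "cy" (the principal point, pixels), "R" (3x3) and "t" (3): a world point X has camera coordinates R X + t; the wrist camera has in their place "hand_eye" (4x4, takes a point from camera to tool coordinates, whose origin is the TCP and whose axes are the flange's). Camera axes: x right, y down, z forward; pixel columns grow to the right and rows downward; lengths in m; the calibration is good to about 2 mm. A picture is of the moment at which its call begins: read the wrist's pose just before it. camera_model takes no time and is no camera call.
- r.hand_in(): hands the job in; it is judged then, once.
The state is a dict: "clock": time; "joints": joint angles; "qvel": joint speeds; "tau": joint torques, N m; "tcp_pos": TCP position; "orientation": TCP orientation; "contact_force": force on the tool from outside, world axes, zero at the start; "moment": the same for the moment, N m; "grip_width": finger opening in m; "gripper_force": force on a finger pad.
Only numpy, scipy, OpenCV 4.12 (cv2) and the standard library are available. Lean on these libraries where they do the work, as an engineer would, in place of code of your own. Each camera call takes 0.05 s, during which the arm holds its last target. There are 200 camera calls.

## Working session

There is one attempt and no reset: what is moved stays moved. The work goes in short steps, Python scripts to look and compute and a shell command to move; the robot and the scene stay as the last step left them, time stands still between calls to the robot, and variables do not carry over. Pictures are saved under pics/ and viewed, at most 14 in all, crops included, and the job is handed in when it is done.

```bash
ls; mkdir -p pics; cat > h.py <<'E'
import numpy as np,cv2
from bench import monitor,optics,r
from scipy.spatial.transform import Rotation as Ro
def snap(n,f):
    o=monitor.get_obs(); im,d=optics.grab_frame(n)
    np.savez('pics/'+f+'.npz',im=im,d=d,p=o['tcp_pos'],o=o['orientation'])
    cv2.imwrite('pics/'+f+'.png',im[:,:,::-1]); return im,d
def cloud(n,f):
    z=np.load('pics/'+f+'.npz'); d=z['d']; c=optics.camera_model(n)
    F=192/np.tan(np.radians(c['vertical_fov'])/2)
    v,u=np.mgrid[0:384,0:512]
    P=np.stack([(u-c['cx'])/F*d,(v-c['cy'])/F*d,d],-1)
    if n=='wrist':
        H=np.array(c['hand_eye']); P=P@H[:3,:3].T+H[:3,3]
        return P@Ro.from_rotvec(z['o']).as_matrix().T+z['p']
    return (P-np.array(c['t']))@np.array(c['R'])
E
python3 - <<'E'
from h import *
for n in('scene','top'):
    im,d=snap(n,n+'0'); c=optics.camera_model(n);print(n,c)
    cv2.imwrite(f'pics/{n}0b.png',cv2.resize(im[:,:,::-1],(800,600)))
print(monitor.get_obs())
E
```

```text
pics
scene {'vertical_fov': 50.15936075167686, 'cx': 256.71571652415616, 'cy': 197.2240525765893, 'R': array([[ 0.37074309,  0.92870294,  0.0077724 ],
       [ 0.73114838, -0.28669736, -0.61905304],
       [-0.57268805,  0.23519241, -0.78531072]]), 't': array([-0.25555787, -0.27807637,  1.65322015])}
top {'vertical_fov': 53.04476671786537, 'cx': 252.85410851954322, 'cy': 188.85548797482227, 'R': array([[ 0.00474379, -0.9999095 ,  0.0125891 ],
       [-0.99314795, -0.00618099, -0.11670021],
       [ 0.11676747, -0.01194924, -0.9930874 ]]), 't': array([0.02697986, 0.53673277, 1.13570327])}
{'clock': 0.1, 'joints': array([-1.2120759 ,  0.47772489,  0.02234267,  1.55637519, -0.01146643,
        1.10935093, -0.08310255]), 'qvel': array([ 0.00020367, -0.0034855 , -0.00027493, -0.00363699, -0.00262961,
        0.00152776, -0.00027662]), 'tau': array([ 5.63656053e-03, -5.97757387e+01,  1.61457270e+00, -2.81954134e+01,
        1.28987824e-02,  5.02089752e-03, -2.99480530e-05]), 'tcp_pos': array([0.30355067, 0.60226367, 0.23040844]), 'orientation': array([-7.26533362e-01, -3.05617436e+00,  2.68992575e-03]), 'contact_force': array([0.77053018, 0.38122082, 0.67500973]), 'moment': array([-0.0096449 ,  0.0529525 , -0.02717048]), 'gripper_force': 0.0, 'grip_width': 0.08496813066394386}
```

View pics/top0b.png

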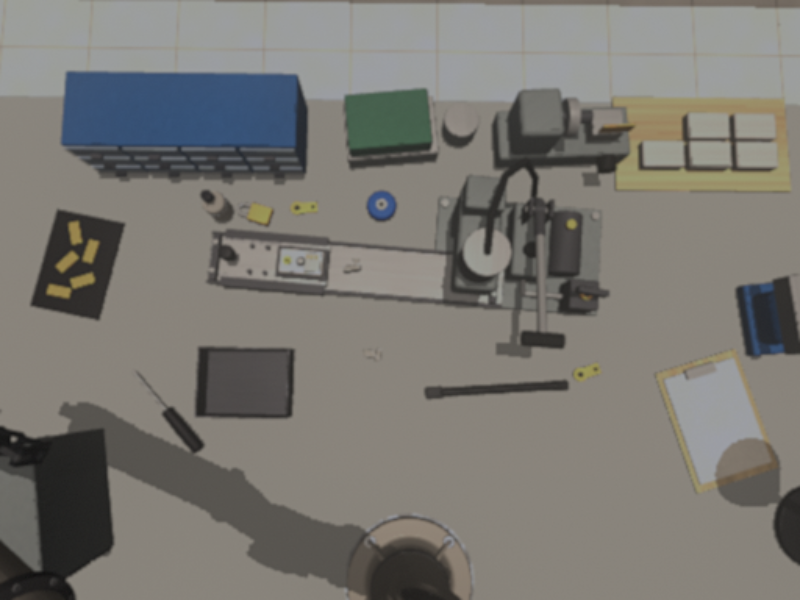

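View pics/scene0b.png

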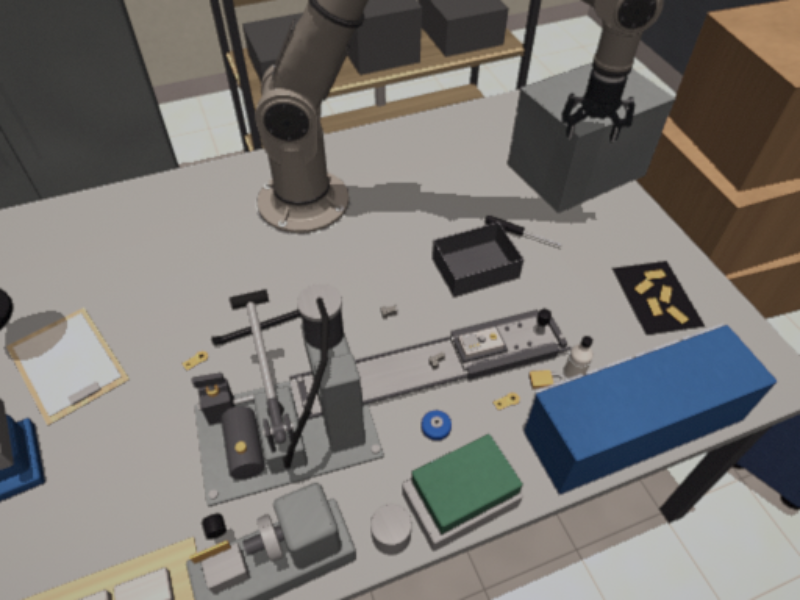

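The top view (800-wide) shows scrap on the rail at (353,266) and on the desk at (372,354), the bin at (245,382), the knob at (228,254), the lever bar at (543,340) and the valve at about (588,293). Next I'll enlarge those areas and measure.

```bash
python3 - <<'E'
from h import *
im=np.load('pics/top0.npz')['im'][:,:,::-1]
a=cv2.resize(im[135:260,125:265],(400,357),interpolation=3); b=cv2.resize(im[110:235,270:395],(400,400),interpolation=3)
c=np.zeros((400,800,3),'u1');c[:357,:400]=a;c[:,400:]=b
cv2.imwrite('pics/crop1.png',cv2.convertScaleAbs(c,alpha=1.4))
P=cloud('top','top0')
def at(u,v,w=1):
    u/=1.5625;v/=1.5625;u=int(round(u));v=int(round(v)); return np.round(np.median(P[v-w:v+w+1,u-w:u+w+1].reshape(-1,3),0),4)
for n,u,v in [('knob',228,254),('lever',543,340),('leverL',525,339),('leverR',560,341),('valve',588,293),('scrap1',353,266),('scrap2',372,354),('pin',301,261),('cyl',487,252),('bin',245,382),('way',400,270)]: print(n,at(u,v))
# scrap clusters
for box,zlo in [((200,150,260,190),.025),((220,215,260,240),.008)]:
    Q=P[box[1]:box[3],box[0]:box[2]].reshape(-1,3); print(box)
    m=(Q[:,2]>zlo)&(Q[:,2]<.06); print(m.sum(),Q[m].mean(0),np.ptp(Q[m],0))
# rail edges
for u in (225,240,255,270,280):
    col=P[140:205,u]; m=col[:,2]>.013; print(u,col[m][:,:2].round(3)[[0,-1]].tolist())
E
```

```text
knob [0.6017 0.3374 0.0991]
lever [ 0.442  -0.2098  0.2149]
leverL [ 0.4444 -0.1788  0.2147]
leverR [ 0.4421 -0.2351  0.2161]
valve [ 0.5311 -0.3164  0.1172]
scrap1 [0.5925 0.1114 0.04  ]
scrap2 [0.4214 0.0742 0.0202]
pin [0.5959 0.2071 0.0683]
cyl [ 0.5708 -0.1049  0.3057]
bin [0.3689 0.3204 0.0037]
way [0.5868 0.0203 0.0186]
(200, 150, 260, 190)
449 [0.59574157 0.15117549 0.03864547] [0.1159444  0.17739523 0.0349555 ]
(220, 215, 260, 240)
65 [0.42456736 0.07342651 0.0197028 ] [0.02117926 0.06697658 0.01596388]
225 [[0.641, 0.116], [0.54, 0.115]]
240 [[0.639, 0.07], [0.537, 0.069]]
255 [[0.633, 0.024], [0.532, 0.023]]
270 [[0.63, -0.023], [0.528, -0.022]]
280 [[0.684, -0.054], [0.525, -0.053]]
```

View pics/crop1.png

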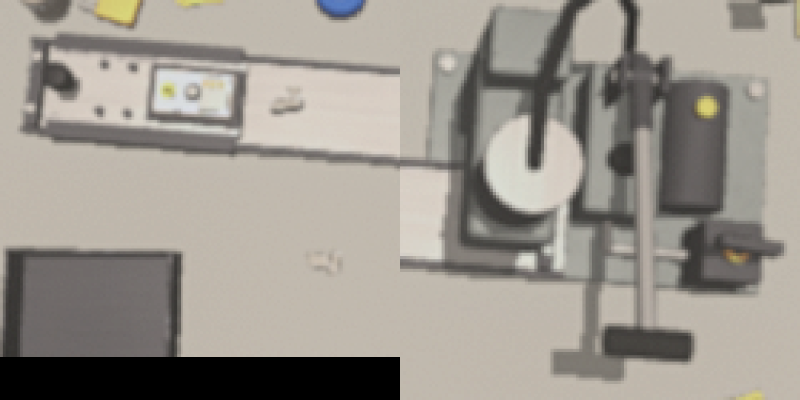

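```bash
cat >> h.py <<'E'
TH=-0.086
def axes():
    o=monitor.get_obs(); R=Ro.from_rotvec(o['orientation']).as_matrix(); return o,R
def go(p,yang=None):
    """print shift in tool axes (cm) to world p, and turn about tool z so that tool y has world angle yang"""
    o,R=axes(); t=0
    if yang is not None:
        t=-(yang-np.arctan2(R[1,1],R[0,1])); t=(t+np.pi/2)%np.pi-np.pi/2
    R2=R@Ro.from_rotvec([0,0,t]).as_matrix()
    print('shift before turn',(R.T@(np.array(p)-o['tcp_pos'])*100).round(2),'after turn',(R2.T@(np.array(p)-o['tcp_pos'])*100).round(2),'turn',round(t,3),'clock',o['clock'],'tcp',o['tcp_pos'].round(4),'F',o['contact_force'].round(1),'w',round(o['grip_width'],4))
    # tilt left
    print('tool z',R[:,2].round(3))
E
python3 -m crank '[[[0,0,-3.3],[0,0,-0.127]],[[0,0,-3.3],[0,0,-0.127]],[[0,0,-3.3],[0,0,-0.127]],[[-2,-4.1,0],[0,0,0]],[[-2,-4.1,0],[0,0,0]]]'
python3 -m crank '[[[-2,-4.1,0],[0,0,0]],[[-2,-4.1,0],[0,0,0]],[[-2,-4.1,0],[0,0,0]],[[-2,-4.1,0],[0,0,0]],[[-2,-4.1,0],[0,0,0]]]'
python3 -m crank '[[[-2,-4.1,0],[0,0,0]],[[-2,-4.1,0],[0,0,0]],[[-2,-4.1,0],[0,0,0]],[[-2,-4.1,0],[0,0,0]],[[-2,-4.1,0],[0,0,0]]]'
python3 -m crank '[[[0,0,0],[0,0,0]],[[0,0,0],[0,0,0]],[[0,0,0],[0,0,0]]]'
python3 - <<'E'
from h import *
go([.5,.09,.33],np.pi/2+TH); print(optics.camera_model('wrist'))
im,d=snap('wrist','w1'); cv2.imwrite('pics/w1b.png',cv2.resize(im[:,:,::-1],(800,600)))
E
```

```text
clock: 0.6
tcp_pos: [0.3362, 0.5179, 0.3308]
orientation: [0.13, 3.139, 0.002]
contact_force: [0.8, -1.3, -0.3]
grip_width: 0.0856
gripper_force: 0.0
clock: 1.1
tcp_pos: [0.4189, 0.3028, 0.3301]
orientation: [-0.135, -3.138, 0.0]
contact_force: [-0.0, -0.1, -0.4]
grip_width: 0.0856
gripper_force: 0.0
clock: 1.6
tcp_pos: [0.5008, 0.0901, 0.3302]
orientation: [-0.135, -3.138, -0.0]
contact_force: [0.5, -0.0, 0.4]
grip_width: 0.0857
gripper_force: 0.0
clock: 1.9
tcp_pos: [0.5002, 0.0933, 0.33]
orientation: [-0.132, -3.138, -0.0]
contact_force: [-0.0, -0.2, -0.3]
grip_width: 0.0854
gripper_force: 0.0
shift before turn [-0.01 -0.33  0.  ] after turn [-0.01 -0.33  0.  ] turn 0.002 clock 1.9 tcp [0.5002 0.0933 0.33  ] F [-0.  -0.2 -0.3] w 0.0854
tool z [-0.001  0.    -1.   ]
{'vertical_fov': 71.985062514309, 'cx': 255.2858997672439, 'cy': 194.75209011465245, 'hand_eye': array([[ 6.70752643e-05, -9.53237578e-01, -3.02221963e-01,
         7.81089975e-02],
       [ 9.99999877e-01, -8.44475946e-05,  4.88296334e-04,
        -4.87564399e-04],
       [-4.90984333e-04, -3.02221959e-01,  9.53237456e-01,
        -1.41310575e-01],
       [ 0.00000000e+00,  0.00000000e+00,  0.00000000e+00,
         1.00000000e+00]])}
```

View pics/w1b.png

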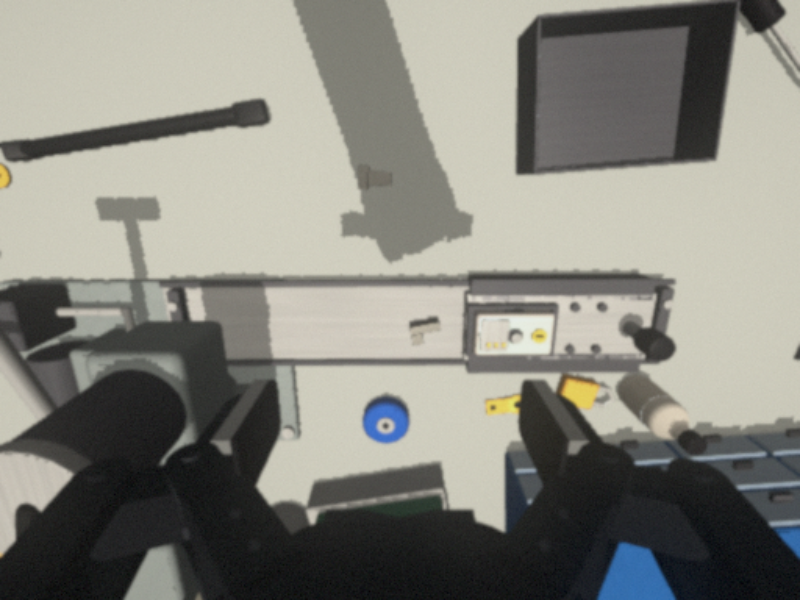

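The wrist view shows an L-shaped piece on the way at (425,328) and a tee on the desk at (375,178), with the rest of the visible way clear. I'll measure both closely and crop the view under the ram.

```bash
python3 - <<'E'
from h import *
z=np.load('pics/w1.npz');im=z['im'][:,:,::-1];P=cloud('wrist','w1')
a=cv2.resize(im[95:130,215:265],None,fx=8,fy=8,interpolation=3);b=cv2.resize(im[195:230,250:300],None,fx=8,fy=8,interpolation=3);c=cv2.resize(im[170:240,90:190],None,fx=4,fy=4,interpolation=3)
C=np.vstack([np.hstack([a,b]),np.hstack([c,np.zeros((280,400,3),'u1')])]);cv2.imwrite('pics/crop2.png',cv2.convertScaleAbs(C,alpha=1.5))
for (u0,v0,u1,v1),zl in [((215,95,265,130),.009),((250,195,292,230),.029)]:
    Q=P[v0:v1,u0:u1].reshape(-1,3);Q=Q[(Q[:,2]>zl)&(Q[:,2]<.06)]
    r_=cv2.minAreaRect((Q[:,:2]*1000).astype('f4'));print(len(Q),r_,np.percentile(Q[:,2],[5,50,95]))
Q=P[60:150,330:480]; m=(Q[...,2]>.05)&(Q[...,2]<.075); q=Q[m];print('bin',cv2.minAreaRect((q[:,:2]*1000).astype('f4')),q[:,2].max())
E
```

```text
220 ((424.673828125, 73.45329284667969), (33.276527404785156, 22.80072593688965), 77.9054183959961) [0.01689701 0.0186936  0.0197847 ]
176 ((594.596923828125, 115.47010803222656), (22.00567054748535, 33.923004150390625), 7.364091873168945) [0.03175647 0.03816357 0.03970575]
bin ((399.504638671875, 311.5237731933594), (171.25830078125, 69.32255554199219), 89.25373840332031) 0.06670493208198419
```

View pics/crop2.png

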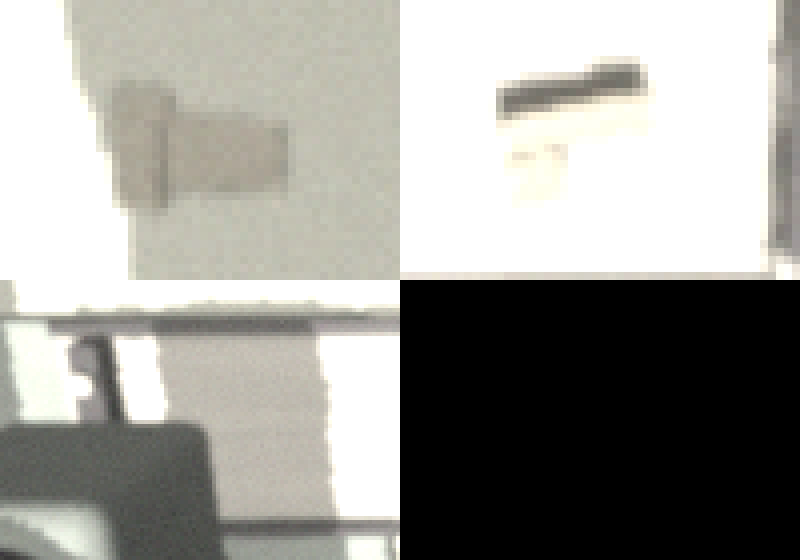

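The crop shows the tee with its bar on the left and stem to the right, and the L with its long leg on the robot side. The visible part of the way under the arm is clear. I'll take the tee first.

```bash

python3 -m crank '[[[0,0,0],[0,0,0.125]],[[2,-1,5],[0,0,0]],[[2,-1,4.5],[0,0,0]],[[2,-1,4.5],[0,0,0]],[[1,-0.5,4.5],[0,0,0]]]' 5.2 40
python3 -m crank '[[[0,0,4.5],[0,0,0]],[[0,0,3],[0,0,0]],[[0,0,0],[0,0,0]],[[0,0,0],[0,0,0]],[[0,0,0],[0,0,0]]]'
python3 - <<'E'
from h import *
go([.4247,.0735,.003],np.radians(77.9))
im,d=snap('wrist','w2');P=cloud('wrist','w2');Q=P.reshape(-1,3)
m=(Q[:,2]>.008)&(Q[:,2]<.022)&(abs(Q[:,0]-.425)<.03)&(abs(Q[:,1]-.0735)<.03)
print(m.sum(),cv2.minAreaRect((Q[m][:,:2]*1000).astype('f4')))
E
```

```text
clock: 2.45
tcp_pos: [0.4249, 0.0739, 0.1488]
orientation: [-0.326, -3.124, -0.001]
contact_force: [0.7, 0.4, 0.2]
grip_width: 0.0522
gripper_force: 0.0
clock: 2.95
tcp_pos: [0.4284, 0.0739, 0.0767]
orientation: [0.329, 3.122, 0.002]
contact_force: [0.1, 0.7, -1.0]
grip_width: 0.0521
gripper_force: 0.0
shift before turn [ 0.37 -0.13  7.36] after turn [ 0.37 -0.13  7.36] turn 0.001 clock 2.95 tcp [0.4284 0.0739 0.0767] F [ 0.1  0.7 -1. ] w 0.0521
tool z [ 0.003  0.001 -1.   ]
978 ((423.60479736328125, 73.26958465576172), (34.0566520690918, 23.975500106811523), 81.34773254394531)
```

```bash

python3 -m crank '[[[0.45,-0.1,4],[0,0,-0.04]],[[0,0,3.4],[0,0,0]],[[0,0,0],[0,0,0]],[[0,0,0],[0,0,0]]]'
python3 -m crank '[[[0,0,0],[0,0,0]],[[0,0,0],[0,0,0]],[[0,0,0],[0,0,0]],[[0,0,0],[0,0,0]],[[0,0,0],[0,0,0]]]' 1.5 45
python3 -m crank '[[[0,0,-4],[0,0,0]],[[0,0,-4],[0,0,0]],[[0,0,-4],[0,0,0]],[[0,0,0],[0,0,0]],[[0,0,0],[0,0,0]]]'
python3 - <<'E'
from h import *
go([.371,.285,.13],np.pi/2)
im,d=snap('wrist','w3');cv2.imwrite('pics/w3b.png',im[150:,60:450,::-1])
E
```

```text
clock: 3.4
tcp_pos: [0.4231, 0.0731, 0.0022]
orientation: [0.269, 3.13, 0.001]
contact_force: [-0.6, 0.4, 0.6]
grip_width: 0.0521
gripper_force: 0.0
clock: 3.9
tcp_pos: [0.4241, 0.0734, 0.0032]
orientation: [0.268, 3.127, 0.003]
contact_force: [-1.3, -0.2, 7.2]
grip_width: 0.0328
gripper_force: 44.3
clock: 4.4
tcp_pos: [0.4235, 0.0735, 0.1232]
orientation: [0.268, 3.126, 0.004]
contact_force: [0.0, 0.6, -0.3]
grip_width: 0.0329
gripper_force: 45.6
shift before turn [ 8.77 19.95 -0.65] after turn [ 5.25 21.15 -0.65] turn -0.171 clock 4.4 tcp [0.4235 0.0735 0.1232] F [ 0.   0.6 -0.3] w 0.0329
tool z [ 0.004  0.002 -1.   ]
```

View pics/w3b.png

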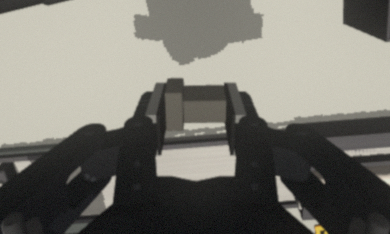

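The tee is gripped end to end at (205,105). I'll carry it to the bin.

```bash

python3 -m crank '[[[0,0,-0.5],[0,0,-0.12]],[[0,0,0],[0,0,-0.05]],[[1,4.2,0],[0,0,0]],[[1,4.2,0],[0,0,0]],[[1,4.2,0],[0,0,0]]]'
python3 -m crank '[[[1,4.2,0],[0,0,0]],[[1.2,4.3,0],[0,0,0]],[[0,0,0],[0,0,0]],[[0,0,0],[0,0,0]]]'
python3 - <<'E'
from h import *
go([.371,.285,.035],np.pi/2)
E
```

```text
clock: 4.95
tcp_pos: [0.3914, 0.1996, 0.1252]
orientation: [-0.004, -3.14, 0.002]
contact_force: [1.4, -0.4, -1.2]
grip_width: 0.0334
gripper_force: 29.5
clock: 5.35
tcp_pos: [0.3694, 0.2842, 0.125]
orientation: [0.003, -3.14, 0.003]
contact_force: [-0.2, 0.4, -1.7]
grip_width: 0.0328
gripper_force: 50.5
shift before turn [-0.17  0.09  9.  ] after turn [-0.17  0.1   9.  ] turn 0.002 clock 5.35 tcp [0.3694 0.2842 0.125 ] F [-0.2  0.4 -1.7] w 0.0328
tool z [-0.002 -0.002 -1.   ]
```

```bash

python3 -m crank '[[[0,0,4.5],[0,0,0]],[[0,0,4.5],[0,0,0]],[[0,0,0],[0,0,0]]]'
python3 -m crank '[[[0,0,0],[0,0,0]],[[0,0,0],[0,0,0]],[[0,0,0],[0,0,0]],[[0,0,-5],[0,0,0]],[[0,0,-5],[0,0,-0.129]]]' 6
python3 -m crank '[[[0,0,-5],[0,0,0]],[[-3.2,-3.3,0],[0,0,0]],[[-3.2,-3.3,0],[0,0,0]],[[-3.2,-3.3,0],[0,0,0]],[[-3.2,-3.3,0],[0,0,0]]]'
python3 -m crank '[[[-3.2,-3.3,0],[0,0,0]],[[-3.2,-3.3,0],[0,0,0]],[[0,0,4.5],[0,0,0]],[[0,0,0],[0,0,0]],[[0,0,0],[0,0,0]]]' 4.2
python3 - <<'E'
from h import *
im,d=snap('wrist','w4');P=cloud('wrist','w4');Q=P.reshape(-1,3)
cv2.imwrite('pics/w4b.png',cv2.resize(im[:,:,::-1],(800,600)))
m=(Q[:,2]>.03)&(Q[:,2]<.043)&(abs(Q[:,0]-.594)<.03)&(abs(Q[:,1]-.1155)<.03)
print(m.sum(),cv2.minAreaRect((Q[m][:,:2]*1000).astype('f4')), Q[m].max(0),Q[m].min(0))
go([.589,.1137,.022],np.radians(97.4))
E
```

```text
clock: 5.65
tcp_pos: [0.3674, 0.279, 0.0312]
orientation: [-0.004, -3.133, 0.015]
contact_force: [-0.5, -1.3, -0.1]
grip_width: 0.0327
gripper_force: 50.5
clock: 6.15
tcp_pos: [0.3701, 0.2834, 0.1377]
orientation: [0.204, -3.134, 0.002]
contact_force: [1.0, 1.5, 0.4]
grip_width: 0.0596
gripper_force: 0.0
clock: 6.65
tcp_pos: [0.5161, 0.1685, 0.1886]
orientation: [-0.202, 3.132, 0.003]
contact_force: [-0.2, 1.2, 0.6]
grip_width: 0.0604
gripper_force: 0.0
clock: 7.15
tcp_pos: [0.5857, 0.1126, 0.1421]
orientation: [0.202, -3.134, -0.001]
contact_force: [0.6, 0.9, 0.4]
grip_width: 0.0415
gripper_force: 0.0
547 ((594.3734130859375, 115.10578155517578), (21.200037002563477, 33.838172912597656), 8.34758186340332) [0.60704891 0.13165127 0.04027747] [0.58206784 0.09714424 0.03003075]
shift before turn [-2.40e-01  1.00e-02  1.21e+01] after turn [-2.40e-01  1.00e-02  1.21e+01] turn 0.0 clock 7.2 tcp [0.5865 0.1131 0.143 ] F [ 0.1 -0.2 -0. ] w 0.042
tool z [ 0.001  0.001 -1.   ]
```

View pics/w4b.png

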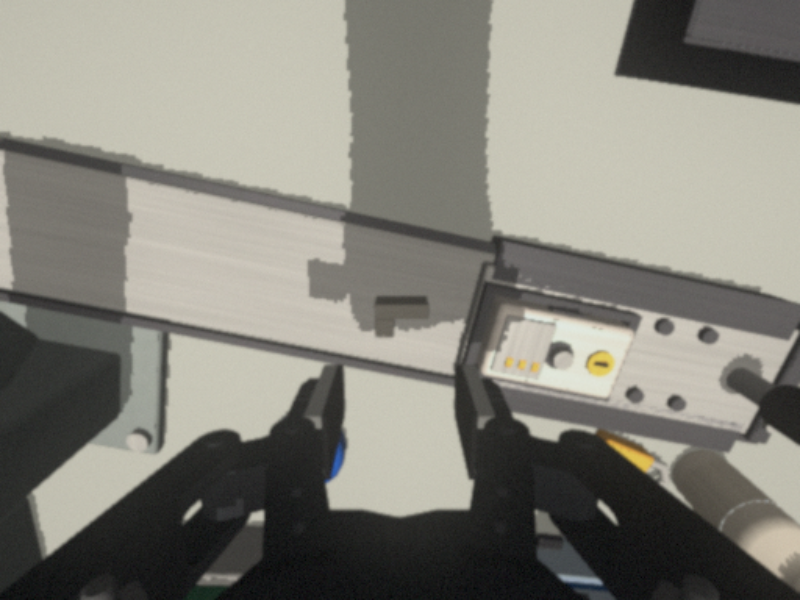

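The L is at (403,312), between the finger lines, and the carriage edge is clear of the right finger. I'll descend and grip it.

```bash

python3 -m crank '[[[-0.2,0,4],[0,0,0]],[[0,0,4],[0,0,0]],[[0,0,2],[0,0,0]],[[0,0,2.1],[0,0,0]],[[0,0,0],[0,0,0]]]'
python3 -m crank '[[[0,0,0],[0,0,0]],[[0,0,0],[0,0,0]],[[0,0,0],[0,0,0]],[[0,0,0],[0,0,0]],[[0,0,0],[0,0,0]]]' 1.5 45
python3 -m crank '[[[0,0,-4],[0,0,0]],[[0,0,-4],[0,0,0]],[[0,0,-4],[0,0,0]],[[0,0,0],[0,0,0]],[[0,0,0],[0,0,0]]]'
python3 - <<'E'
from h import *
go([.371,.345,.13],np.pi/2)
E
```

```text
clock: 7.7
tcp_pos: [0.5877, 0.1137, 0.0201]
orientation: [0.204, -3.134, -0.001]
contact_force: [0.2, -0.3, 0.3]
grip_width: 0.0422
gripper_force: 0.0
clock: 8.2
tcp_pos: [0.5893, 0.1129, 0.0218]
orientation: [-0.201, 3.133, 0.001]
contact_force: [-0.6, 0.9, 7.7]
grip_width: 0.0329
gripper_force: 45.6
clock: 8.7
tcp_pos: [0.5889, 0.1126, 0.1415]
orientation: [-0.201, 3.133, 0.001]
contact_force: [-0.9, -0.1, -2.2]
grip_width: 0.0326
gripper_force: 45.1
shift before turn [18.65 25.83  1.12] after turn [21.8  23.23  1.12] turn 0.128 clock 8.7 tcp [0.5889 0.1126 0.1415] F [-0.9 -0.1 -2.2] w 0.0326
tool z [ 0.003  0.001 -1.   ]
```

```bash

python3 -m crank '[[[0,0,0],[0,0,0.128]],[[3.1,3.3,0],[0,0,0]],[[3.1,3.3,0],[0,0,0]],[[3.1,3.3,0],[0,0,0]],[[3.1,3.3,0],[0,0,0]]]'
python3 -m crank '[[[3.1,3.3,0],[0,0,0]],[[3.1,3.3,0],[0,0,0]],[[3.1,3.3,0],[0,0,0]],[[0,0,0],[0,0,0]],[[0,0,0],[0,0,0]]]'
python3 - <<'E'
from h import *
go([.371,.345,.038],np.pi/2)
E
```

```text
clock: 9.2
tcp_pos: [0.462, 0.2449, 0.1387]
orientation: [-0.0, -3.139, 0.002]
contact_force: [0.4, 0.8, -0.2]
grip_width: 0.0326
gripper_force: 45.0
clock: 9.7
tcp_pos: [0.3698, 0.3436, 0.139]
orientation: [0.005, -3.14, 0.003]
contact_force: [0.5, -0.7, -0.4]
grip_width: 0.0327
gripper_force: 45.1
shift before turn [-0.14  0.16 10.1 ] after turn [-0.14  0.16 10.1 ] turn 0.003 clock 9.7 tcp [0.3698 0.3436 0.139 ] F [ 0.5 -0.7 -0.4] w 0.0327
tool z [-0.002 -0.002 -1.   ]
```

```bash

python3 -m crank '[[[0,0,4.5],[0,0,0]],[[0,0,4.5],[0,0,0]],[[0,0,1],[0,0,0]],[[0,0,0],[0,0,0]]]'
python3 -m crank '[[[0,0,0],[0,0,0]],[[0,0,0],[0,0,0]],[[0,0,0],[0,0,0]],[[0,0,-5],[0,0,0]],[[0,0,-5],[0,0,0]]]' 6
python3 -m crank '[[[0,0,-4],[0,0,0]],[[-4,0,0],[0,0,0]],[[-4,0,0],[0,0,0]],[[-4,0,0],[0,0,0]],[[0,0,0],[0,0,0]]]' 6
python3 - <<'E'
from h import *
im,d=snap('wrist','w5');im2,d2=snap('top','top5')
cv2.imwrite('pics/v5.png',np.hstack([cv2.resize(im[:,:,::-1],(400,300)),cv2.resize(im2[:,:,::-1],(400,300))]))
P=cloud('wrist','w5');Q=P.reshape(-1,3)
m=(Q[:,2]>.08)&(Q[:,2]<.11)&(abs(Q[:,0]-.6017)<.04)&(abs(Q[:,1]-.33)<.04)
print('knob',m.sum(),Q[m].mean(0) if m.any() else 0,cv2.minAreaRect((Q[m][:,:2]*1000).astype('f4')))
P=cloud('top','top0');Q=P.reshape(-1,3)
m=(Q[:,2]>.09)&(Q[:,2]<.11)&(abs(Q[:,0]-.6017)<.04)&(abs(Q[:,1]-.33)<.04)
print('knobtop',m.sum(),cv2.minAreaRect((Q[m][:,:2]*1000).astype('f4')))
E
```

```text
clock: 10.1
tcp_pos: [0.3711, 0.341, 0.0386]
orientation: [-0.003, -3.139, 0.007]
contact_force: [1.4, 0.3, 0.1]
grip_width: 0.0325
gripper_force: 45.1
clock: 10.6
tcp_pos: [0.3707, 0.3427, 0.1411]
orientation: [0.0, -3.14, 0.003]
contact_force: [0.4, 0.5, 0.6]
grip_width: 0.0598
gripper_force: 0.0
clock: 11.1
tcp_pos: [0.4969, 0.342, 0.1817]
orientation: [0.008, 3.136, 0.002]
contact_force: [-1.2, 0.2, 0.4]
grip_width: 0.0595
gripper_force: 0.0
knob 687 [0.60306723 0.34368598 0.09436608] ((606.7898559570312, 343.4283752441406), (26.6580867767334, 26.66163444519043), 68.839111328125)
knobtop 78 ((608.08935546875, 344.865966796875), (25.17028045654297, 25.195287704467773), 53.84175109863281)
```

View pics/v5.png

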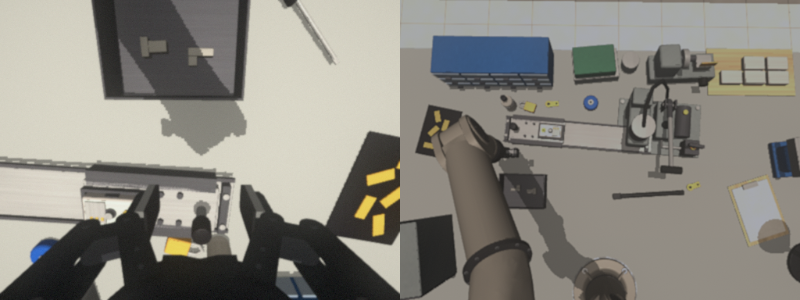

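Both pieces lie in the bin: (152,46) and (200,55) in the left half. The desk and way are clear in the right half. Next I'll fit the rail direction and go to the knob.

```bash
python3 - <<'E'
from h import *
for n,f in(('top','top0'),('wrist','w1')):
    Q=cloud(n,f).reshape(-1,3);Q=Q[(Q[:,2]>.014)&(Q[:,2]<.026)&(Q[:,0]>.5)&(Q[:,0]<.66)]
    L=[]
    for y in np.arange(0.0 if n=='wrist' else -.02,.09,.01):
        q=Q[abs(Q[:,1]-y)<.005]; L.append((y,np.percentile(q[:,0],1),np.percentile(q[:,0],99)))
    L=np.array(L);print(n,np.polyfit(L[:,0],L[:,1],1),np.polyfit(L[:,0],L[:,2],1),np.polyfit(L[:,0],(L[:,2]+L[:,1])/2,1))
go([.607,.3435,.073],np.pi/2+TH)
P=cloud('wrist','w1');print()
for n,f in(('top','top0'),('wrist','w1'),('wrist','w5')):
    Q=cloud(n,f).reshape(-1,3)
    m=(Q[:,2]>.073)&(Q[:,2]<.095)&(np.hypot(Q[:,0]-.595,Q[:,1]-.209)<.02); 
    if m.any(): print('pin',m.sum(),np.median(Q[m],0),np.percentile(Q[m][:,2],[50,90]))
    m=(Q[:,2]>.05)&(Q[:,2]<.073)&(np.hypot(Q[:,0]-.595,Q[:,1]-.209)<.02);print('lock',np.median(Q[m],0) if m.any() else 0)
    m=(Q[:,2]>.205)&(Q[:,2]<.225)&(abs(Q[:,0]-.442)<.03)&(abs(Q[:,1]+.21)<.06);
    if m.any(): print('bar',m.sum(),cv2.minAreaRect((Q[m][:,:2]*1000).astype('f4')),np.percentile(Q[m][:,2],95))
    m=(Q[:,2]>.125)&(Q[:,2]<.145)&(abs(Q[:,0]-.53)<.05)&(Q[:,1]<-.25)&(Q[:,1]>-.4);
    if m.any(): print('valve',m.sum(),cv2.minAreaRect((Q[m][:,:2]*1000).astype('f4')),np.percentile(Q[m][:,2],95))
E
```

```text
top [0.08081919 0.53109895] [0.07892997 0.63226385] [0.07987458 0.5816814 ]
wrist [0.07783648 0.52851432] [0.08458279 0.63163609] [0.08120963 0.5800752 ]
shift before turn [-11.5    0.06  10.78] after turn [-11.45   1.03  10.78] turn 0.085 clock 11.2 tcp [0.4919 0.343  0.1807] F [-0.7 -0.5 -0.5] w 0.0598
tool z [ 0.001  0.    -1.   ]

lock [0.59445651 0.20837495 0.06142918]
bar 290 ((452.0172119140625, -207.92227172851562), (69.91592407226562, 37.5670051574707), 85.71747589111328) 0.2184621085788464
valve 95 ((535.9510498046875, -319.7138671875), (54.59001922607422, 12.350546836853027), 80.9352798461914) 0.13881473740864136
lock [0.5938502  0.20868797 0.05893535]
lock [0.59214623 0.20855769 0.05916218]
```

```bash
sed -i 's/^TH=.*/TH=-0.0805/' h.py
python3 -m crank '[[[0,0,0],[0,0,0.08]],[[-3.9,0.3,0],[0,0,0]],[[-3.8,0.3,0],[0,0,0]],[[-3.8,0.4,0],[0,0,0]],[[0,0,4],[0,0,0]]]' 6
python3 -m crank '[[[0,0,3.5],[0,0,0]],[[0,0,0],[0,0,0]],[[0,0,0],[0,0,0]]]'
python3 - <<'E'
from h import *
go([.607,.3435,.073],np.pi/2+TH)
E
```

```text
clock: 11.7
tcp_pos: [0.6142, 0.3453, 0.1462]
orientation: [0.129, 3.126, 0.011]
contact_force: [0.6, -0.6, -0.6]
grip_width: 0.0603
gripper_force: 0.0
clock: 12.0
tcp_pos: [0.6055, 0.3449, 0.1057]
orientation: [-0.123, -3.138, 0.0]
contact_force: [0.3, -0.3, 0.9]
grip_width: 0.0597
gripper_force: 0.0
shift before turn [-0.16 -0.13  3.27] after turn [-0.16 -0.13  3.27] turn 0.002 clock 12.0 tcp [0.6055 0.3449 0.1057] F [ 0.3 -0.3  0.9] w 0.0597
tool z [-0.001 -0.    -1.   ]
```

```bash

python3 -m crank '[[[-0.15,-0.1,3.2],[0,0,0]],[[0,0,0],[0,0,0]],[[0,0,0],[0,0,0]]]'
python3 -m crank '[[[0,0,0],[0,0,0]],[[0,0,0],[0,0,0]],[[0,0,0],[0,0,0]],[[0,0,0],[0,0,0]],[[0,0,0],[0,0,0]]]' 2 40
python3 -m crank '[[[0,-1.5,0],[0,0,0]],[[0,-2,0],[0,0,0]],[[0,-2,0],[0,0,0]],[[0,-2,0],[0,0,0]],[[0,0,0],[0,0,0]]]'
python3 - <<'E'
from h import *
o,R=axes();print('F tool',(R.T@o['contact_force']).round(1))
E
```

```text
clock: 12.3
tcp_pos: [0.6083, 0.3438, 0.0751]
orientation: [0.125, 3.138, 0.002]
contact_force: [0.0, 0.1, 0.3]
grip_width: 0.0598
gripper_force: 0.0
clock: 12.8
tcp_pos: [0.6089, 0.3439, 0.0752]
orientation: [0.125, 3.137, 0.003]
contact_force: [-1.2, -0.3, 5.8]
grip_width: 0.0274
gripper_force: 39.0
clock: 13.3
tcp_pos: [0.6026, 0.2638, 0.075]
orientation: [-0.132, -3.139, 0.003]
contact_force: [-2.9, -3.8, 11.3]
grip_width: 0.0265
gripper_force: 42.0
F tool [  2.5  -4.  -11.3]
```

```bash

python3 -m crank '[[[0,-3,-0.1],[0,0,0]],[[0,-3,0],[0,0,0]],[[0,-3,0],[0,0,0]],[[0,-3,0],[0,0,0]],[[0,-3,0],[0,0,0]]]'
python3 -m crank '[[[0,-3,0],[0,0,0]],[[0,-2,0],[0,0,0]],[[0,-2,0],[0,0,0]],[[0,0,0],[0,0,0]],[[0,0,0],[0,0,0]]]'
python3 - <<'E'
from h import *
o,R=axes();print('F tool',(R.T@o['contact_force']).round(1))
E
```

```text
clock: 13.8
tcp_pos: [0.5911, 0.1191, 0.0752]
orientation: [0.124, 3.136, 0.004]
contact_force: [4.2, 5.2, -1.1]
grip_width: 0.0268
gripper_force: 43.3
clock: 14.3
tcp_pos: [0.5853, 0.0466, 0.0751]
orientation: [0.13, 3.137, -0.002]
contact_force: [0.7, -2.8, 6.3]
grip_width: 0.0264
gripper_force: 43.9
F tool [-1.  -2.7 -6.3]
```

```bash

python3 -m crank '[[[0,-0.8,0],[0,0,0]],[[0,-0.7,0],[0,0,0]],[[0,-0.4,0],[0,0,0]],[[0,-0.4,0],[0,0,0]],[[0,0,0],[0,0,0]]]'
python3 -m crank '[[[0,-0.3,0],[0,0,0]],[[0,-0.2,0],[0,0,0]],[[0,0,0],[0,0,0]],[[0,0,0],[0,0,0]],[[0,0,0],[0,0,0]]]'
python3 - <<'E'
from h import *
o,R=axes();print('F tool',(R.T@o['contact_force']).round(1))
E
```

```text
clock: 14.8
tcp_pos: [0.5839, 0.029, 0.0751]
orientation: [0.122, 3.137, 0.005]
contact_force: [0.2, 3.0, 5.2]
grip_width: 0.0263
gripper_force: 43.9
clock: 15.3
tcp_pos: [0.5839, 0.0288, 0.0751]
orientation: [0.117, 3.137, 0.012]
contact_force: [2.0, 14.0, 3.5]
grip_width: 0.0266
gripper_force: 44.0
F tool [-1.  14.1 -3.4]
```

```bash

python3 -m crank '[[[0,-0.4,0],[0,0,0]],[[0,0,0],[0,0,0]],[[0,0,0],[0,0,0]],[[0,0,0],[0,0,0]],[[0,0,0],[0,0,0]]]'
python3 - <<'E'
from h import *
im,d=snap('top','top6');im2,_=snap('scene','scene6')
cv2.imwrite('pics/v6.png',np.hstack([cv2.resize(im[110:235,230:360,::-1],(416,400),interpolation=3),cv2.resize(im2[160:340,120:300,::-1],(380,400),interpolation=3)]))
Q=cloud('top','top6').reshape(-1,3)
o,R=axes();print('F tool',(R.T@o['contact_force']).round(1))
E
```

```text
clock: 15.8
tcp_pos: [0.5839, 0.0288, 0.0751]
orientation: [0.112, 3.137, 0.018]
contact_force: [2.3, 23.1, 2.6]
grip_width: 0.0262
gripper_force: 44.2
F tool [-0.5 23.8 -2.5]
```

View pics/v6.png

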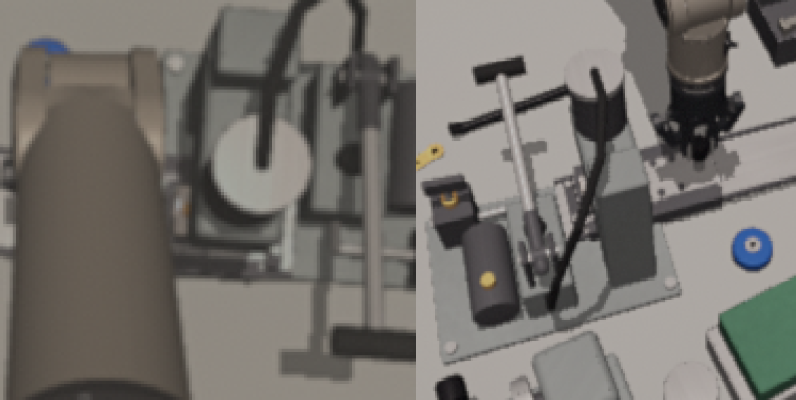

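The carriage's leading edge sits against the stop bar under the ram at (265,240), and the push holds firm at 24 N. I'll release the knob and go round the front to the valve.

```bash

python3 -m crank '[[[0,0,0],[0,0,0]],[[0,0,0],[0,0,0]],[[0,0,0],[0,0,0]],[[0,0.4,-4],[0,0,0]],[[0,0.4,-4],[0,0,0]]]' 6.5
python3 -m crank '[[[0,0,-5],[0,0,0]],[[2,0,-4],[0,0,0]],[[4.5,0,-2],[0,0,0]],[[4.5,0,-2],[0,0,0]],[[4.5,0,0],[0,0,0]]]'
python3 -m crank '[[[0,0,0],[0,0,-0.149]],[[0,0,0],[0,0,-0.149]],[[0,0,0],[0,0,-0.149]],[[0,0,0],[0,0,-0.149]],[[0,0,0],[0,0,-0.149]]]' 
python3 -m crank '[[[0,0,0],[0,0,-0.149]],[[0,0,0],[0,0,-0.149]],[[0,0,0],[0,0,-0.149]],[[0,0,0],[0,0,-0.149]],[[0,0,0],[0,0,-0.149]]]' 
python3 - <<'E'
from h import *
o,R=axes();print(o['joints'].round(2))
go([.43,-.32,.28],np.radians(171))
im,d=snap('wrist','w7');Q=cloud('wrist','w7').reshape(-1,3)
im,d=snap('top','t7')
for n,f in(('top','t7'),('wrist','w7')):
    Q=cloud(n,f).reshape(-1,3)
    m=(Q[:,2]>.088)&(Q[:,2]<.11)&(abs(Q[:,0]-.583)<.04)&(abs(Q[:,1]-.028)<.04)
    if m.sum()>5: print('knob',n,m.sum(),cv2.minAreaRect((Q[m][:,:2]*1000).astype('f4')))
E
```

```text
clock: 16.4
tcp_pos: [0.5811, 0.0241, 0.1537]
orientation: [-0.128, -3.135, 0.002]
contact_force: [1.2, 0.7, 0.4]
grip_width: 0.0646
gripper_force: 0.0
clock: 16.9
tcp_pos: [0.4278, 0.037, 0.2862]
orientation: [0.128, 3.135, 0.002]
contact_force: [0.2, 1.3, 0.8]
grip_width: 0.0651
gripper_force: 0.0
clock: 17.4
tcp_pos: [0.4277, 0.0367, 0.2838]
orientation: [1.032, -2.966, -0.0]
contact_force: [-0.2, -0.0, -0.8]
grip_width: 0.065
gripper_force: 0.0
clock: 17.9
tcp_pos: [0.4277, 0.0367, 0.2838]
orientation: [2.041, -2.387, -0.001]
contact_force: [0.4, 0.8, 0.2]
grip_width: 0.065
gripper_force: 0.0
[-0.48 -0.    0.25  2.05  0.    1.09  2.76]
shift before turn [35.2  -5.77  0.39] after turn [35.19 -5.81  0.39] turn 0.001 clock 17.9 tcp [0.4277 0.0367 0.2838] F [0.4 0.8 0.2] w 0.065
tool z [-0.001 -0.    -1.   ]
knob top 76 ((583.3179321289062, 31.948272705078125), (24.013389587402344, 25.980899810791016), 0.3592480421066284)
knob wrist 391 ((582.1463623046875, 27.51460075378418), (26.122209548950195, 26.411758422851562), 82.26631164550781)
```

```bash

for i in 1 2 3 4; do python3 -m crank '[[[0,0,0],[0,0,0.149]],[[0,0,0],[0,0,0.149]],[[0,0,0],[0,0,0.149]],[[0,0,0],[0,0,0.149]],[[0,0,0],[0,0,0.149]]]' >/dev/null; done
python3 -m crank '[[[0,0,0],[0,0,0.149]],[[-4.4,0.7,0],[0,0,0]],[[-4.4,0.7,0],[0,0,0]],[[-4.4,0.7,0],[0,0,0]],[[-4.4,0.7,0],[0,0,0]]]' 
python3 -m crank '[[[-4.4,0.7,0],[0,0,0]],[[-4.4,0.7,0],[0,0,0]],[[-4.4,0.7,0],[0,0,0]],[[-4.4,0.7,0],[0,0,0]],[[0,0,0],[0,0,0]]]' 
python3 -m crank '[[[0,0,0],[0,0,0]],[[0,0,0],[0,0,0]]]' 
python3 - <<'E'
from h import *
o,R=axes();print(o['joints'].round(2))
im,d=snap('wrist','w8')
cv2.imwrite('pics/w8b.png',cv2.resize(im[:,:,::-1],(800,600)))
Q=cloud('wrist','w8').reshape(-1,3)
m=(Q[:,2]>.122)&(Q[:,2]<.145)&(abs(Q[:,0]-.53)<.05)&(Q[:,1]<-.27)&(Q[:,1]>-.4);
if m.any(): print('valve',m.sum(),cv2.minAreaRect((Q[m][:,:2]*1000).astype('f4')),np.percentile(Q[m][:,2],95))
go([.536,-.32,.2],np.radians(171))
E
```

```text
clock: 20.5
tcp_pos: [0.4292, -0.1427, 0.2841]
orientation: [-2.385, -2.045, -0.0]
contact_force: [0.8, 0.3, 0.7]
grip_width: 0.0653
gripper_force: 0.0
clock: 21.0
tcp_pos: [0.4294, -0.3255, 0.2843]
orientation: [2.392, 2.033, -0.005]
contact_force: [0.5, -0.9, -0.1]
grip_width: 0.0648
gripper_force: 0.0
clock: 21.2
tcp_pos: [0.4316, -0.3179, 0.2837]
orientation: [-2.38, -2.049, -0.0]
contact_force: [0.0, 0.2, -0.7]
grip_width: 0.0645
gripper_force: 0.0
[-0.    0.22  0.62  1.86 -0.14  1.11  0.52]
valve 638 ((535.3391723632812, -322.9474182128906), (55.49985122680664, 12.573136329650879), 80.136474609375) 0.13543036869614186
shift before turn [ 1.28 10.34  8.38] after turn [ 1.38 10.33  8.38] turn 0.009 clock 21.25 tcp [ 0.4319 -0.3175  0.2838] F [ 0.2 -0.1  0.6] w 0.0651
tool z [-0.     0.001 -1.   ]
```

View pics/w8b.png

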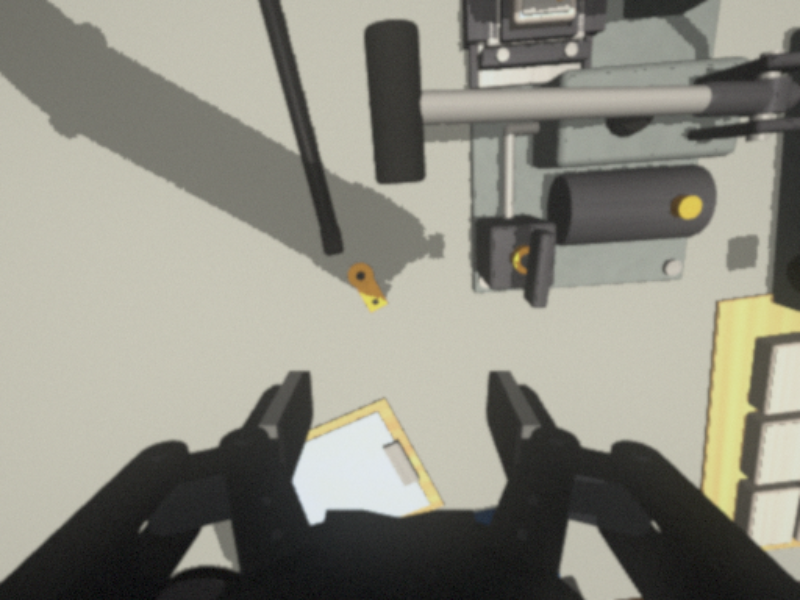

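The valve bar shows at (540,268), and the carriage nose against the bolted stop bar at about (540,50). I'll grip the valve.

```bash

python3 -m crank '[[[0.3,3.4,0],[0,0,0.025]],[[0.5,3.4,0],[0,0,0]],[[0.5,3.4,2],[0,0,0]],[[0,0,4],[0,0,0]],[[0,0,4],[0,0,0]]]' 4
python3 -m crank '[[[0,0,2],[0,0,0]],[[0,0,0],[0,0,0]],[[0,0,0],[0,0,0]]]' 
python3 - <<'E'
from h import *
go([.535,-.322,.110],np.radians(170.1))
E
```

```text
clock: 21.75
tcp_pos: [0.5365, -0.3207, 0.1832]
orientation: [2.401, 2.024, 0.002]
contact_force: [-0.1, 0.2, -1.3]
grip_width: 0.0399
gripper_force: 0.0
clock: 22.05
tcp_pos: [0.535, -0.322, 0.1648]
orientation: [2.404, 2.022, 0.001]
contact_force: [0.3, -0.4, 0.9]
grip_width: 0.0404
gripper_force: 0.0
shift before turn [ 0.   -0.    5.48] after turn [ 0.   -0.    5.48] turn 0.001 clock 22.05 tcp [ 0.535  -0.322   0.1648] F [ 0.3 -0.4  0.9] w 0.0404
tool z [ 0.  0. -1.]
```

```bash

python3 -m crank '[[[0,0,3],[0,0,0]],[[0,0,2.2],[0,0,0]],[[0,0,0],[0,0,0]]]' 
python3 -m crank '[[[0,0,0],[0,0,0]],[[0,0,0],[0,0,0]],[[0,0,0],[0,0,0]],[[0,0,0],[0,0,0]],[[0,0,0],[0,0,0]]]' 0.5 40
python3 -m crank '[[[0,0,0],[0,0,0.12]],[[0,0,0],[0,0,0.12]],[[0,0,0],[0,0,0.12]],[[0,0,0],[0,0,0.12]],[[0,0,0],[0,0,0.12]]]'
python3 -m crank '[[[0,0,0],[0,0,0.12]],[[0,0,0],[0,0,0.12]],[[0,0,0],[0,0,0.12]],[[0,0,0],[0,0,0.12]],[[0,0,0],[0,0,0]]]'
python3 - <<'E'
from h import *
go([.535,-.322,.110],np.radians(170.1)); print(monitor.get_obs()['moment'])
E
```

```text
clock: 22.35
tcp_pos: [0.5341, -0.3217, 0.1115]
orientation: [-2.403, -2.021, 0.0]
contact_force: [-1.1, -0.7, 0.6]
grip_width: 0.0398
gripper_force: 0.0
clock: 22.85
tcp_pos: [0.5362, -0.3236, 0.1145]
orientation: [2.402, 2.019, 0.003]
contact_force: [0.8, 1.0, 6.8]
grip_width: 0.0108
gripper_force: 43.4
clock: 23.35
tcp_pos: [0.536, -0.3236, 0.1145]
orientation: [2.895, 1.213, 0.005]
contact_force: [0.5, 0.9, 7.3]
grip_width: 0.0108
gripper_force: 43.5
clock: 23.85
tcp_pos: [0.536, -0.3235, 0.1145]
orientation: [3.101, 0.492, 0.005]
contact_force: [0.6, 1.1, 10.2]
grip_width: 0.0108
gripper_force: 43.9
shift before turn [-0.05 -0.18  0.45] after turn [ 0.13 -0.13  0.45] turn -1.083 clock 23.85 tcp [ 0.536  -0.3235  0.1145] F [ 0.6  1.1 10.2] w 0.0108
tool z [ 0.003 -0.001 -1.   ]
[ 0.3300431   0.20622798 -0.09123824]
```

Now on to the stop, watching the moment about z.

```bash

python3 -m crank '[[[0,0,0],[0,0,0.06]],[[0,0,0],[0,0,0.06]],[[0,0,0],[0,0,0]]]'
python3 - <<'E'
from h import *
go([.535,-.322,.110],np.radians(170.1)); print(monitor.get_obs()['moment'])
E
python3 -m crank '[[[0,0,0],[0,0,0.04]],[[0,0,0],[0,0,0.04]],[[0,0,0],[0,0,0]]]'
python3 - <<'E'
from h import *
go([.535,-.322,.110],np.radians(170.1)); print(monitor.get_obs()['moment'])
E
```

```text
clock: 24.15
tcp_pos: [0.536, -0.3235, 0.1145]
orientation: [3.125, 0.308, 0.005]
contact_force: [0.2, 1.0, 9.4]
grip_width: 0.0111
gripper_force: 43.8
shift before turn [-0.07 -0.17  0.45] after turn [ 0.13 -0.13  0.45] turn -1.202 clock 24.15 tcp [ 0.536  -0.3235  0.1145] F [0.2 1.  9.4] w 0.0111
tool z [ 0.004 -0.001 -1.   ]
[ 0.40161069  0.20196399 -0.09543125]
clock: 24.45
tcp_pos: [0.536, -0.3235, 0.1145]
orientation: [3.134, 0.19, 0.004]
contact_force: [-1.2, 1.1, 10.1]
grip_width: 0.0113
gripper_force: 64.0
shift before turn [-0.08 -0.16  0.45] after turn [ 0.13 -0.13  0.45] turn -1.277 clock 24.45 tcp [ 0.536  -0.3235  0.1145] F [-1.2  1.1 10.1] w 0.0113
tool z [ 0.003 -0.002 -1.   ]
[0.14522384 0.32218024 1.48155059]
```

```bash

python3 -m crank '[[[0,0,0],[0,0,0]],[[0,0,0],[0,0,0]],[[0,0,0],[0,0,0]],[[0,0,-4],[0,0,0]],[[0,0,-4],[0,0,0]]]' 4
python3 -m crank '[[[0,0,-4],[0,0,0]],[[0,0,-3],[0,0,0]],[[0,0,0],[0,0,0]]]' 0
python3 - <<'E'
from h import *
for f in('w8',):
    Q=cloud('wrist',f).reshape(-1,3)
    m=(Q[:,2]>.207)&(Q[:,2]<.225)&(abs(Q[:,0]-.442)<.016)&(abs(Q[:,1]+.21)<.06);
    print('bar',m.sum(),cv2.minAreaRect((Q[m][:,:2]*1000).astype('f4')),np.percentile(Q[m][:,2],[50,95]))
im,d=snap('wrist','w9');Q=cloud('wrist','w9').reshape(-1,3)
m=(Q[:,2]>.122)&(Q[:,2]<.145)&(abs(Q[:,0]-.53)<.05)&(Q[:,1]<-.27)&(Q[:,1]>-.4);
print('valve',m.sum(),cv2.minAreaRect((Q[m][:,:2]*1000).astype('f4')))
m=(Q[:,2]>.207)&(Q[:,2]<.225)&(abs(Q[:,0]-.442)<.016)&(abs(Q[:,1]+.21)<.06);
if m.any(): print('bar',m.sum(),cv2.minAreaRect((Q[m][:,:2]*1000).astype('f4')),np.percentile(Q[m][:,2],[50,95]))
go([.438,-.208,.225])
E
```

```text
clock: 24.95
tcp_pos: [0.5333, -0.3223, 0.1919]
orientation: [-3.135, -0.184, 0.005]
contact_force: [0.7, -0.2, 0.1]
grip_width: 0.0397
gripper_force: 0.0
clock: 25.25
tcp_pos: [0.5357, -0.3248, 0.2665]
orientation: [3.133, 0.183, 0.01]
contact_force: [0.4, -0.2, 1.1]
grip_width: 0.0001
gripper_force: 0.0
bar 3180 ((446.20220947265625, -211.77935791015625), (69.72404479980469, 24.140649795532227), 85.73030090332031) [0.21396659 0.21600982]
valve 559 ((536.4901123046875, -323.6977844238281), (54.89093017578125, 11.978363990783691), 10.917703628540039)
bar 1568 ((446.3269348144531, -211.9562225341797), (69.68919372558594, 23.287643432617188), 88.92745208740234) [0.21379845 0.21597812]
shift before turn [ -8.29 -12.62   3.85] after turn [ -8.29 -12.62   3.85] turn 0 clock 25.3 tcp [ 0.535  -0.3236  0.2639] F [-0.4  0.6 -0.4] w 0.0
tool z [ 0.003 -0.001 -1.   ]
```

```bash

python3 -m crank '[[[-2,-3.1,0],[0,0,0]],[[-2,-3.1,0],[0,0,0]],[[-2,-3.1,0],[0,0,0]],[[-2,-3,0],[0,0,0]],[[0,0,2.5],[0,0,0]]]' 
python3 -m crank '[[[0,0,1],[0,0,0]],[[0,0,0],[0,0,0]],[[0,0,0],[0,0,0]]]' 
python3 - <<'E'
from h import *
go([.441,-.2115,.225])
E
```

```text
clock: 25.8
tcp_pos: [0.4409, -0.203, 0.2372]
orientation: [-3.129, -0.202, -0.005]
contact_force: [1.7, -0.1, -0.2]
grip_width: 0.0003
gripper_force: 0.0
clock: 26.1
tcp_pos: [0.4401, -0.2118, 0.227]
orientation: [3.135, 0.18, -0.003]
contact_force: [0.1, -0.2, 0.0]
grip_width: 0.0002
gripper_force: 0.0
shift before turn [ 0.1  -0.01  0.2 ] after turn [ 0.1  -0.01  0.2 ] turn 0 clock 26.1 tcp [ 0.4401 -0.2118  0.227 ] F [ 0.1 -0.2  0. ] w 0.0002
tool z [-0.002 -0.002 -1.   ]
```

```bash

python3 -m crank '[[[0,0,3],[0,0,0]],[[0,0,3],[0,0,0]],[[0,0,0],[0,0,0]]]' 
python3 -m crank '[[[0,0,3],[0,0,0]],[[0,0,3],[0,0,0]],[[0,0,2.5],[0,0,0]],[[0,0,1],[0,0,0]],[[0,0,0],[0,0,0]]]' 
python3 -m crank '[[[0,0,0.3],[0,0,0]],[[0,0,0],[0,0,0]]]'
```

```text
clock: 26.4
tcp_pos: [0.4387, -0.2112, 0.1652]
orientation: [-3.136, -0.179, 0.008]
contact_force: [-2.5, 2.7, 5.1]
grip_width: 0.0003
gripper_force: 2.6
clock: 26.9
tcp_pos: [0.4438, -0.2125, 0.0735]
orientation: [3.133, 0.182, 0.007]
contact_force: [1.8, -0.2, 7.6]
grip_width: 0.0003
gripper_force: 3.9
clock: 27.1
tcp_pos: [0.4442, -0.2125, 0.0715]
orientation: [3.133, 0.183, 0.009]
contact_force: [3.4, -0.6, 8.0]
grip_width: 0.0003
gripper_force: 4.0
```

```bash

for i in 1 2; do
python3 -m crank '[[[0,0,-4],[0,0,0]],[[0,0,-4],[0,0,0]],[[0,0,-4],[0,0,0]],[[0,0,-3.8],[0,0,0]],[[0,0,0],[0,0,0]]]' | head -2
python3 -m crank '[[[0,0,0],[0,0,0]],[[0,0,0],[0,0,0]],[[0,0,3],[0,0,0]],[[0,0,3],[0,0,0]],[[0,0,3],[0,0,0]]]' | sed -n '2p;4p'
python3 -m crank '[[[0,0,3],[0,0,0]],[[0,0,2.5],[0,0,0]],[[0,0,1],[0,0,0]],[[0,0,0.3],[0,0,0]],[[0,0,0],[0,0,0]]]' | sed -n '2p;4p'
done
```

```text
clock: 27.6
tcp_pos: [0.4434, -0.2132, 0.2328]
tcp_pos: [0.4382, -0.2104, 0.1352]
contact_force: [-2.9, 1.8, 6.9]
tcp_pos: [0.4422, -0.2109, 0.069]
contact_force: [2.9, 1.4, 9.6]
clock: 29.1
tcp_pos: [0.4423, -0.2118, 0.2304]
tcp_pos: [0.4378, -0.2101, 0.1346]
contact_force: [-2.9, 2.7, 8.2]
tcp_pos: [0.4415, -0.2107, 0.0687]
contact_force: [2.2, 2.7, 14.0]
```

```bash

python3 -m crank '[[[0,0,-4],[0,0,0]],[[0,0,-4],[0,0,0]],[[0,0,-4],[0,0,0]],[[0,0,-3.8],[0,0,0]],[[0,0,0],[0,0,0]]]' | head -2
python3 -m crank '[[[0,0,0],[0,0,0]],[[0,0,0],[0,0,0]],[[0,0,3],[0,0,0]],[[0,0,3],[0,0,0]],[[0,0,3],[0,0,0]]]' | sed -n '2p;4p'
python3 -m crank '[[[0,0,3],[0,0,0]],[[0,0,1],[0,0,0]],[[0,0,0],[0,0,0]]]' | sed -n '2p;4p'
python3 -m crank '[[[0,0,1.5],[0,0,0]],[[0,0,1],[0,0,0]],[[0,0,0.3],[0,0,0]],[[0,0,0],[0,0,0]]]' | sed -n '2p;4p'

```

```text
clock: 30.6
tcp_pos: [0.4421, -0.2114, 0.2297]
tcp_pos: [0.4376, -0.21, 0.1344]
contact_force: [-2.8, 2.3, 7.5]
tcp_pos: [0.4393, -0.2101, 0.0951]
contact_force: [-2.0, 2.5, 10.1]
tcp_pos: [0.444, -0.2106, 0.0694]
contact_force: [6.4, 2.4, 13.4]
```

```bash

python3 -m crank '[[[0,0,-4],[0,0,0]],[[0,0,-4],[0,0,0]],[[0,0,-4],[0,0,0]],[[0,0,-3.8],[0,0,0]],[[0,0,0],[0,0,0]]]' | head -2
python3 -m crank '[[[0,0,0],[0,0,0]],[[0,0,0],[0,0,0]],[[0,0,3],[0,0,0]],[[0,0,3],[0,0,0]],[[0,0,3],[0,0,0]]]' | sed -n '2p;4p'
python3 -m crank '[[[0,0,2],[0,0,0]],[[0,0,1],[0,0,0]],[[0,0,0],[0,0,0]]]' | sed -n '2p;4p'
python3 -m crank '[[[0,0,1],[0,0,0]],[[0,0,1],[0,0,0]],[[0,0,0],[0,0,0]]]' | sed -n '2p;4p'

```

```text
clock: 32.3
tcp_pos: [0.4421, -0.2114, 0.23]
tcp_pos: [0.437, -0.2101, 0.1346]
contact_force: [-6.5, 2.4, 11.3]
tcp_pos: [0.4381, -0.2101, 0.1047]
contact_force: [-3.2, 1.8, 10.7]
tcp_pos: [0.4408, -0.2104, 0.0861]
contact_force: [1.2, 1.9, 15.9]
```

```bash

python3 -m crank '[[[0,0,0.8],[0,0,0]],[[0,0,0],[0,0,0]],[[0,0,0],[0,0,0]]]' | sed -n '2p;4p'
python3 -m crank '[[[0,0,0.8],[0,0,0]],[[0,0,0],[0,0,0]],[[0,0,0],[0,0,0]]]' | sed -n '2p;4p'

```

```text
tcp_pos: [0.4421, -0.2105, 0.0792]
contact_force: [1.2, 4.0, 19.4]
tcp_pos: [0.4423, -0.2107, 0.0709]
contact_force: [4.2, 1.4, 8.7]
```

```bash

python3 -m crank '[[[0,0,-4],[0,0,0]],[[0,0,-4],[0,0,0]],[[0,0,-4],[0,0,0]],[[0,0,-3.6],[0,0,0]],[[0,0,0],[0,0,0]]]' | head -2
python3 -m crank '[[[0,0,0],[0,0,0]],[[0,0,0],[0,0,0]],[[0,0,3],[0,0,0]],[[0,0,3],[0,0,0]],[[0,0,0],[0,0,0]]]' | sed -n '2p;4p'
python3 -m crank '[[[0,0,2],[0,0,0]],[[0,0,2],[0,0,0]],[[0,0,0],[0,0,0]]]' | sed -n '2p;4p'
python3 -m crank '[[[0,0,1],[0,0,0]],[[0,0,1],[0,0,0]],[[0,0,0],[0,0,0]]]' | sed -n '2p;4p'
python3 -m crank '[[[0,0,1],[0,0,0]],[[0,0,1],[0,0,0]],[[0,0,0],[0,0,0]]]' | sed -n '2p;4p'

```

```text
clock: 34.5
tcp_pos: [0.4419, -0.2113, 0.2295]
tcp_pos: [0.4372, -0.209, 0.1633]
contact_force: [-3.1, 1.7, 6.6]
tcp_pos: [0.4389, -0.2101, 0.1259]
contact_force: [-4.8, 2.3, 6.6]
tcp_pos: [0.4406, -0.2105, 0.1076]
contact_force: [-1.8, 1.2, 6.7]
tcp_pos: [0.4431, -0.2108, 0.0888]
contact_force: [0.5, 2.8, 13.5]
```

```bash

python3 -m crank '[[[0,0,0.6],[0,0,0]],[[0,0,0],[0,0,0]],[[0,0,0],[0,0,0]]]' | sed -n '2p;4p'
python3 -m crank '[[[0,0,0.6],[0,0,0]],[[0,0,0],[0,0,0]],[[0,0,0],[0,0,0]]]' | sed -n '2p;4p'
python3 -m crank '[[[0,0,0.6],[0,0,0]],[[0,0,0],[0,0,0]],[[0,0,0],[0,0,0]]]' | sed -n '2p;4p'

```

```text
tcp_pos: [0.444, -0.2109, 0.0838]
contact_force: [1.7, 2.3, 16.2]
tcp_pos: [0.4451, -0.2109, 0.0782]
contact_force: [2.1, 2.0, 19.5]
tcp_pos: [0.445, -0.2111, 0.0718]
contact_force: [5.0, 1.1, 9.0]
```

```bash

python3 -m crank '[[[0,0,-4],[0,0,0]],[[0,0,-4],[0,0,0]],[[0,0,-4],[0,0,0]],[[0,0,-3.8],[0,0,0]],[[0,0,0],[0,0,0]]]' | head -2
python3 -m crank '[[[0,0,0],[0,0,0]],[[0,0,0],[0,0,0]],[[0,0,4],[0,0,0]],[[0,0,4],[0,0,0]],[[0,0,0],[0,0,0]]]' | sed -n '2p;4p'
python3 -m crank '[[[0,0,3],[0,0,0]],[[0,0,2],[0,0,0]],[[0,0,1],[0,0,0]],[[0,0,0],[0,0,0]]]' | sed -n '2p;4p'
python3 -m crank '[[[0,0,0.7],[0,0,0]],[[0,0,0.3],[0,0,0]],[[0,0,0],[0,0,0]],[[0,0,0],[0,0,0]],[[0,0,0],[0,0,0]]]' | sed -n '2p;4p'
python3 -m crank '[[[0,0,0.2],[0,0,0]],[[0,0,0],[0,0,0]],[[0,0,0],[0,0,0]],[[0,0,0],[0,0,0]]]' | sed -n '2p;4p'

```

```text
clock: 37.3
tcp_pos: [0.4433, -0.2118, 0.2322]
tcp_pos: [0.4365, -0.2087, 0.1429]
contact_force: [-3.4, 2.8, 6.7]
tcp_pos: [0.4434, -0.2111, 0.0886]
contact_force: [2.3, 3.2, 13.9]
tcp_pos: [0.4449, -0.2112, 0.0802]
contact_force: [2.0, 2.0, 17.6]
tcp_pos: [0.4452, -0.2112, 0.0784]
contact_force: [2.7, 3.0, 19.2]
```

```bash

python3 -m crank '[[[0,0,-4],[0,0,0]],[[0,0,-4],[0,0,0]],[[0,0,-4],[0,0,0]],[[0,0,-4],[0,0,0]],[[0,0,-2.6],[0,0,0]]]' 4|head -2
python3 -m crank '[[[2,3.1,0],[0,0,0]],[[2,3.1,0],[0,0,0]],[[2,3.1,0],[0,0,0]],[[2,3,0],[0,0,0]],[[0,0,0],[0,0,0]]]' |head -2
python3 -m crank '[[[0,0,0],[0,0,-0.05]],[[0,0,0],[0,0,0]]]'|head -2
python3 - <<'E'
from h import *
im,d=snap('wrist','w10');Q=cloud('wrist','w10').reshape(-1,3)
m=(Q[:,2]>.122)&(Q[:,2]<.145)&(abs(Q[:,0]-.53)<.05)&(Q[:,1]<-.27)&(Q[:,1]>-.4);
print('valve',m.sum(),cv2.minAreaRect((Q[m][:,:2]*1000).astype('f4')))
go([.5365,-.3237,.113],np.radians(100.9))
E
```

```text
clock: 39.6
tcp_pos: [0.441, -0.2115, 0.2645]
clock: 40.1
tcp_pos: [0.5357, -0.3266, 0.2621]
clock: 40.3
tcp_pos: [0.5338, -0.3231, 0.2619]
valve 575 ((535.9046630859375, -323.81890869140625), (55.610694885253906, 11.967865943908691), 10.980575561523438)
shift before turn [ 0.23  0.14 14.88] after turn [ 0.23  0.15 14.88] turn -0.024 clock 40.35 tcp [ 0.534  -0.3227  0.2618] F [ 0.1 -0.5  0.3] w 0.04
tool z [-0. -0. -1.]
```

```bash

python3 -m crank '[[[0.2,0.1,4],[0,0,-0.024]],[[0,0,4],[0,0,0]],[[0,0,4],[0,0,0]],[[0,0,2.8],[0,0,0]],[[0,0,0],[0,0,0]]]' |sed -n '2p;4p'
python3 -m crank '[[[0,0,0],[0,0,0]],[[0,0,0],[0,0,0]],[[0,0,0],[0,0,0]],[[0,0,0],[0,0,0]],[[0,0,0],[0,0,0]]]' 0.5 40
python3 -m crank '[[[0,0,0],[0,0,-0.14]],[[0,0,0],[0,0,-0.14]],[[0,0,0],[0,0,-0.14]],[[0,0,0],[0,0,-0.14]],[[0,0,0],[0,0,-0.14]]]'|tail -3
python3 -m crank '[[[0,0,0],[0,0,-0.14]],[[0,0,0],[0,0,-0.14]],[[0,0,0],[0,0,-0.14]],[[0,0,0],[0,0,-0.12]],[[0,0,0],[0,0,0]]]'|tail -3
python3 -m crank '[[[0,0,0],[0,0,0]],[[0,0,0],[0,0,0]],[[0,0,0],[0,0,0]],[[0,0,-4],[0,0,0]],[[0,0,-4],[0,0,0]]]' 4
python3 -m crank '[[[0,0,-4],[0,0,0]],[[0,0,-3.5],[0,0,0]],[[0,0,0],[0,0,0]],[[0,0,0],[0,0,0]]]' 4
python3 - <<'E'
from h import *
im,d=snap('wrist','w11');Q=cloud('wrist','w11').reshape(-1,3)
m=(Q[:,2]>.122)&(Q[:,2]<.145)&(abs(Q[:,0]-.53)<.05)&(Q[:,1]<-.27)&(Q[:,1]>-.4);
print('valve',m.sum(),cv2.minAreaRect((Q[m][:,:2]*1000).astype('f4')))
go([.43,-.32,.28],np.radians(85.4));print(monitor.get_obs()['joints'].round(2))
E
```

```text
tcp_pos: [0.5345, -0.321, 0.11]
contact_force: [0.3, 0.8, -0.3]
clock: 41.35
tcp_pos: [0.5374, -0.3233, 0.1155]
orientation: [-3.127, -0.301, -0.004]
contact_force: [-2.5, 4.1, 6.5]
grip_width: 0.0112
gripper_force: 41.0
contact_force: [-4.3, 5.2, 7.4]
grip_width: 0.0109
gripper_force: 41.1
contact_force: [-3.4, 7.1, 8.6]
grip_width: 0.0112
gripper_force: 41.4
clock: 42.85
tcp_pos: [0.5358, -0.3234, 0.1932]
orientation: [-2.369, -2.06, 0.003]
contact_force: [0.2, 0.2, -0.7]
grip_width: 0.0398
gripper_force: 0.0
clock: 43.25
tcp_pos: [0.5369, -0.3238, 0.2688]
orientation: [2.369, 2.06, 0.001]
contact_force: [-0.5, 0.7, 0.3]
grip_width: 0.0402
gripper_force: 0.0
valve 559 ((535.75146484375, -322.7911071777344), (55.209510803222656, 11.973421096801758), 82.37472534179688)
shift before turn [ -1.15 -10.58  -1.24] after turn [-10.63   0.53  -1.24] turn 1.512 clock 43.3 tcp [ 0.5363 -0.3233  0.2675] F [-0.6  0.3 -0.7] w 0.0399
tool z [-0.  0. -1.]
[-0.01  0.41  0.62  1.67 -0.26  1.14  0.54]
```

```bash

python3 -m crank '[[[-0.3,-3.5,-0.6],[0,0,0]],[[-0.3,-3.5,-0.6],[0,0,0]],[[-0.3,-3.5,0],[0,0,0]],[[4.4,-0.6,0],[0,0,0]],[[4.4,-0.6,0],[0,0,0]]]' 6|head -2
python3 -m crank '[[[4.4,-0.6,0],[0,0,0]],[[4.4,-0.6,0],[0,0,0]],[[4.4,-0.6,0],[0,0,0]],[[4.4,-0.6,0],[0,0,0]],[[4.4,-0.6,0],[0,0,0]]]' |head -2
python3 -m crank '[[[4.4,-0.6,0],[0,0,0]],[[0,0,0],[0,0,0.149]],[[0,0,0],[0,0,0.149]],[[0,0,0],[0,0,0.149]],[[0,0,0],[0,0,0.149]]]' |head -2
python3 -m crank '[[[0,0,0],[0,0,0.149]],[[0,0,0],[0,0,0.149]],[[0,0,0],[0,0,0.149]],[[0,0,0],[0,0,0.149]],[[0,0,0],[0,0,0.149]]]' |head -2
python3 -m crank '[[[0,0,0],[0,0,0.149]],[[0,0,0],[0,0,0]],[[0,0,0],[0,0,0]]]' |head -2
python3 - <<'E'
from h import *
im,d=snap('wrist','w12');Q=cloud('wrist','w12').reshape(-1,3)
m=(Q[:,2]>.088)&(Q[:,2]<.11)&(abs(Q[:,0]-.583)<.04)&(abs(Q[:,1]-.028)<.04)
if m.sum()>5: print('knob',m.sum(),cv2.minAreaRect((Q[m][:,:2]*1000).astype('f4')))
go([.583,.0285,.19],np.pi/2+TH)
E
```

```text
clock: 43.8
tcp_pos: [0.4295, -0.2289, 0.2787]
clock: 44.3
tcp_pos: [0.4312, -0.0052, 0.2788]
clock: 44.8
tcp_pos: [0.4316, 0.0374, 0.2785]
clock: 45.3
tcp_pos: [0.4316, 0.0373, 0.2785]
clock: 45.6
tcp_pos: [0.432, 0.0373, 0.2791]
knob 592 ((582.9104614257812, 28.446826934814453), (26.72450828552246, 27.048429489135742), 38.7783317565918)
shift before turn [15.13  0.05  8.91] after turn [15.12 -0.34  8.91] turn 0.026 clock 45.65 tcp [0.4321 0.0373 0.2793] F [-0.7  0.2  0.7] w 0.0602
tool z [-0.001 -0.001 -1.   ]
```

```bash

python3 -m crank '[[[4,-0.1,0],[0,0,0.026]],[[4,-0.1,2],[0,0,0]],[[4,-0.1,2.5],[0,0,0]],[[3.1,0,3],[0,0,0]],[[0,0,4],[0,0,0]]]' |head -2
python3 -m crank '[[[0,0,4],[0,0,0]],[[0,0,0],[0,0,0]],[[0,0,0],[0,0,0]]]' 
python3 - <<'E'
from h import *
go([.583,.0285,.075],np.pi/2+TH)
E
```

```text
clock: 46.15
tcp_pos: [0.5881, 0.0284, 0.1645]
clock: 46.45
tcp_pos: [0.5831, 0.0286, 0.1252]
orientation: [3.138, -0.13, -0.002]
contact_force: [0.0, -0.2, 0.9]
grip_width: 0.0598
gripper_force: 0.0
shift before turn [-0.    0.01  5.02] after turn [-0.    0.01  5.02] turn -0.002 clock 46.45 tcp [0.5831 0.0286 0.1252] F [ 0.  -0.2  0.9] w 0.0598
tool z [-0.001 -0.    -1.   ]
```

```bash

python3 -m crank '[[[0,0,3],[0,0,0]],[[0,0,2],[0,0,0]],[[0,0,0],[0,0,0]]]' |head -2
python3 -m crank '[[[0,0,0],[0,0,0]],[[0,0,0],[0,0,0]],[[0,0,0],[0,0,0]],[[0,0,0],[0,0,0]],[[0,0,0],[0,0,0]]]' 2 40
python3 -m crank '[[[0,-1.5,0],[0,0,0]],[[0,-2.5,0],[0,0,0]],[[0,-3,0],[0,0,0]],[[0,-3,0],[0,0,0]],[[0,-3,0],[0,0,0]]]'
python3 -m crank '[[[0,-3,0],[0,0,0]],[[0,-3,0],[0,0,0]],[[0,-3,0],[0,0,0]],[[0,-3,0],[0,0,0]],[[0,-2,0],[0,0,0]]]'
python3 -m crank '[[[0,-1.5,0],[0,0,0]],[[0,0,0],[0,0,0]],[[0,0,0],[0,0,0]]]'
```

```text
clock: 46.75
tcp_pos: [0.5832, 0.029, 0.0755]
clock: 47.25
tcp_pos: [0.585, 0.0289, 0.0775]
orientation: [-3.138, 0.132, -0.006]
contact_force: [-1.3, -0.7, 7.5]
grip_width: 0.0267
gripper_force: 38.9
clock: 47.75
tcp_pos: [0.5951, 0.1577, 0.0775]
orientation: [3.138, -0.135, 0.003]
contact_force: [-1.8, -4.4, 7.8]
grip_width: 0.0263
gripper_force: 40.0
clock: 48.25
tcp_pos: [0.6065, 0.3003, 0.0776]
orientation: [-3.137, 0.13, -0.002]
contact_force: [-3.3, -3.5, 7.8]
grip_width: 0.0264
gripper_force: 40.1
clock: 48.55
tcp_pos: [0.6077, 0.3159, 0.0776]
orientation: [-3.135, 0.129, -0.003]
contact_force: [-2.9, 3.1, 7.4]
grip_width: 0.0264
gripper_force: 40.5
```

```bash

python3 -m crank '[[[0,-1,0],[0,0,0]],[[0,-1,0],[0,0,0]],[[0,-0.5,0],[0,0,0]],[[0,-0.4,0],[0,0,0]],[[0,0,0],[0,0,0]]]'
python3 -m crank '[[[0,-0.4,0],[0,0,0]],[[0,-0.4,0],[0,0,0]],[[0,0,0],[0,0,0]],[[0,0,0],[0,0,0]]]'
python3 -m crank '[[[0,-0.3,0],[0,0,0]],[[0,0,0],[0,0,0]],[[0,0,0],[0,0,0]],[[0,0,0],[0,0,0]]]'
```

```text
clock: 49.05
tcp_pos: [0.6098, 0.3427, 0.0776]
orientation: [-3.137, 0.131, -0.001]
contact_force: [-4.1, 0.1, 7.4]
grip_width: 0.0263
gripper_force: 40.7
clock: 49.45
tcp_pos: [0.6102, 0.348, 0.0776]
orientation: [3.138, -0.133, -0.002]
contact_force: [-7.1, -4.8, 11.0]
grip_width: 0.0268
gripper_force: 41.1
clock: 49.85
tcp_pos: [0.6102, 0.348, 0.0775]
orientation: [3.134, -0.136, -0.004]
contact_force: [-9.2, -11.0, 14.2]
grip_width: 0.0265
gripper_force: 41.6
```

The travel from stop to stop comes to 0.320 m, so the carriage was fully in. I'll release, back off and check everything.

```bash

python3 -m crank '[[[0,0.5,0],[0,0,0]],[[0,0,0],[0,0,0]],[[0,0,0],[0,0,0]],[[0,0,0],[0,0,0]],[[0,0,-4],[0,0,0]]]' 6
python3 -m crank '[[[0,0,-5],[0,0,0]],[[-3,3,-4],[0,0,0]],[[-3,3,-4],[0,0,0]],[[0,3,0],[0,0,0]],[[0,0,0],[0,0,0]]]'
python3 -m crank '[[[-3,0,-3],[0,0,0]],[[-3,0,0],[0,0,0]],[[0,0,0],[0,0,0]]]'
python3 - <<'E'
from h import *
im,d=snap('wrist','w13');im2,_=snap('top','top13');P=cloud('wrist','w13');Q=P.reshape(-1,3)
cv2.imwrite('pics/v13.png',np.hstack([cv2.resize(im[:,:,::-1],(400,300)),cv2.resize(im2[:,:,::-1],(400,300))]))
m=(Q[:,2]>.088)&(Q[:,2]<.11)&(abs(Q[:,0]-.608)<.04)&(abs(Q[:,1]-.345)<.04)
if m.sum()>5: print('knob',m.sum(),cv2.minAreaRect((Q[m][:,:2]*1000).astype('f4')))
d=np.hypot(Q[:,0]-.5955,Q[:,1]-.2125)
for f in('w13','w5','w1'):
    q=cloud('wrist',f).reshape(-1,3); c=np.array([.5955,.2125 if f=='w13' else .209]); d=np.hypot(*(q[:,:2]-c).T)
    print(f,'pin z',np.percentile(q[d<.005][:,2],[10,50,90]) if (d<.005).any() else None,'lock',np.percentile(q[(d<.022)&(d>.012)][:,2],[10,50,90]))
E
```

```text
clock: 50.35
tcp_pos: [0.6064, 0.3466, 0.1098]
orientation: [3.133, -0.13, -0.014]
contact_force: [0.8, 0.4, 0.2]
grip_width: 0.0597
gripper_force: 0.0
clock: 50.85
tcp_pos: [0.5528, 0.2665, 0.2357]
orientation: [-3.138, 0.14, -0.004]
contact_force: [0.1, -0.9, -0.5]
grip_width: 0.0602
gripper_force: 0.0
clock: 51.15
tcp_pos: [0.4894, 0.2778, 0.264]
orientation: [-3.138, 0.126, 0.003]
contact_force: [0.1, -0.8, 0.6]
grip_width: 0.0598
gripper_force: 0.0
knob 582 ((608.3359985351562, 346.7355041503906), (26.133121490478516, 26.729690551757812), 43.0920524597168)
w13 pin z [0.05835237 0.05936107 0.06067623] lock [0.0572245  0.05865348 0.06049693]
w5 pin z [0.05941672 0.06577117 0.06759405] lock [0.05693205 0.05872864 0.06053359]
w1 pin z [0.05908268 0.06596745 0.06765908] lock [0.05686653 0.05858647 0.06042142]
```

View pics/v13.png

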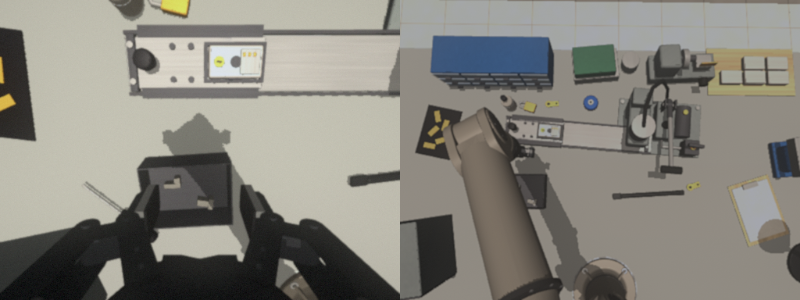

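The pin is now flush (0.7 mm proud by depth), both pieces are in the bin at (172,183) and (205,202), and the carriage is at its loading stop. The way and desk are clear, and the good parts have not moved.

```bash
python3 -c "
from bench import r
print(r.hand_in())"
```

```text
the job is handed in; nothing more can be done
None
```

I handed the job in: both scrap pieces are in the bin, the pin is pressed home, the valve is left open and the carriage is back at its loading stop; the hand-in returned no verdict, and I did not check the ram's height directly.

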